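# Press the loose base back on a silver caddy in a bench ratchet clamp

### The arm

A 6-joint arm with a two-finger parallel gripper is mounted at the origin on the work surface. World frame = base frame: x ahead of the robot, y to its left, z up, the work surface at z = 0. Lengths are in m, angles in rad, forces in N, time in s.
With the tool pointing down it reaches from about 0.4 to 0.825 m from the base axis. Payload 7 kg.
Tool frame: the origin (TCP) lies between the finger pads; the fingertips stand 22 mm ahead of it and the grasp point (between the pads) lies 3 mm ahead of it; z points along the fingers, y is the direction in which the jaws open and shut (so a half turn about z gives the same grasp; the last joint's range is limited). The gripper opens to 88 mm and grips with 3 to 60 N. Pads are 19 mm wide; open, the fingers measure 130 mm over their backs; the gripper's body (78 mm by 193 mm) begins 47 mm behind the grasp point.
Start: joints at [1.446, 0.359, 0.012, 0, -1.224, -0.288], TCP at [0.271, 0.618, 0.249] pointing down, gripper open.
Joint ranges: [-3.07, 3.07], [-1.43, 2.12], [-1.02, 1.25], [-3.03, 1.67], [-3.05, -0], [-3.03, 3.03]. Speed limits (rad/s): [2.39, 2.39, 3.01, 3.14, 3.14, 3.14].

### API

Orientations are given as [roll, pitch, yaw] about the fixed x, y, z axes, in that order (R = Rz(yaw) Ry(pitch) Rx(roll)).
In Python, from station import * gives the robot as it stands. The module is installed in compiled form; this text tells all that it offers.
- The arm moves only by the tool move_arm, never from a script. Its argument "rows" is a list of rows, each an object with "delta_rot": the turn, a rotation vector about the world's x, y, z in degrees, a list of three; "delta_pos": the shift along the world's x, y, z in cm, a list of three; "hand": the finger opening in cm, from 0 to 8.76. A call has exactly 10 rows; each row shifts and turns the commanded pose from where the row before left it; what a row does not reach is not made up. A row lasts 1/10 s, in which the tool goes at most 50 mm and 8.59 degrees, less where a joint would pass 70% of its speed; a pose out of reach is approached as far as the arm can. A call is refused whole if a number of a shift passes 5 or a number of a turn 8.59, either way. A call with a gripper value outside its range is refused whole. The fingers move at their own pace and stop on an object; "force" is the grip in N (left out, the last holds). Time passes only in rows, so rows that do not move let the fingers close, or fill a call up. It gives the time, the measured TCP pose, the force and the opening at its end, in the units of the state.
- get_state(): the state, without advancing time (a new reading comes with each control period).
- grab_frame(name): name is "scene" or "top" or "wrist"; returns the picture (480x640x3 uint8, blue, green, red); there is no depth.
- camera_info(name): a dict with "camera_matrix" (3x3 intrinsics, pixels), "world_from_camera" (4x4, takes a point from camera to world coordinates); the wrist camera has in their place "T_tool_cam" (4x4, takes a point from camera to tool coordinates, whose origin is the TCP and whose axes are the flange's). Camera axes: x right, y down, z forward; pixel columns grow to the right and rows downward; lengths in m; the calibration is good to about 2 mm. The wrist camera is an equidistant fisheye: a pixel r from the principal point sees the ray r / f radians off the axis. A picture is of the moment at which its call begins: read the wrist's pose just before it. camera_info takes no time and is no camera call.
- job_done(): hands the job in, once; it reports no verdict.
The state is a dict: "t": time; "q": joint angles; "qd": joint speeds; "joint_efforts": joint torques, N m; "eef_pos": TCP position; "ee_rot": TCP orientation; "force": force on the tool from outside, world axes, zero at the start; "moment": the same for the moment, N m; "width": finger opening in m.
Only numpy, scipy, OpenCV 4.12 (cv2) and the standard library are available. Lean on these libraries where they do the work, as an engineer would, in place of code of your own. Each camera call takes 0.05 s, during which the arm holds its last target.

### The job

The press-fit base of the silver caddy has worked loose. Set the caddy down, still lying on its side, lengthwise between the jaws of the bench ratchet clamp, pump the trigger until the sliding jaw has squeezed the base fully home, stop pumping there (much more squeeze would dent the silver), then press the release so that the jaw springs all the way back, and leave the caddy there on the bench between the open jaws. Press only with the clamp: the gripper must not push the base or the sliding jaw, and nothing else on the bench may be disturbed.

Things in the scene. Friction and masses are not known exactly. Their poses are not given: they have to be found in the camera images.
- caddy: Silver caddy, 0.4 kg, a rectangular can lying on its side: shell 80 long (its x) x 56 wide (y) x 50 high (z). Origin: centre of the shell's underside. Loose base at the -x end, flat lid end at x = +40 mm. Starts on the robot's side of the clamp, its x within 0.5 rad of the clamp's x. Can be gripped from above across its width.
- base (a joint): How far the caddy's base plate (56 x 48, 4 thick, brass-coloured skirt showing in the gap) stands out of the shell, m: 0 = fully home, starts at 0.006 to 0.012. Press fit: moves only under about 8 N and stays where pushed. Its outer face lies at x = -(44 mm + this) in the caddy's frame: 84 mm overall when home.
- base_face (a point): Centre of the outer face of the caddy's base plate, 25 mm above the caddy's underside.
- clamp: Grey-painted ratchet clamp fixed to the bench. Origin on the bench under the push line; x = closing direction, sliding jaw to stop; y = open side, towards the robot; z up. Its bar lies behind the throat: 16 high, near face at y = -32 mm. Housing: x -200 to -58, y -25 to 25, 40 high, 49 at the release, 68 at the trigger's hinge (x -116 to -94). Jaw and stop: 54 high, y -31 to 31.
- pad_face (a point): Centre of the working face of the sliding jaw's black rubber pad (50 wide x 42 high), 27 mm above the bench; x = -10 mm in the clamp's frame when jaw and pad joints are 0.
- stop_face (a point): Centre of the working face of the far stop, the block the jaw pushes against: 27 mm above the bench, 112 to 124 mm along the clamp's x (set differently each time; it does not yield). The throat from pad_face to stop_face is 115 to 134 mm at the start.
- jaw (a joint): Travel of the sliding jaw along the clamp's x, m: 0 = fully open, at most 0.084. The ratchet holds it in 7 mm steps (0, 0.0067, 0.0137 ...); it starts at 0 or one step on. A spring (4.5 to 7 N) pulls it back while the release is held down. The jaw pushes a caddy in its way along the bench to the stop.
- pad (a joint): How far the sprung pad is pushed back towards the jaw, m: 0 = free, 0.024 = bottomed; 1.2 N per mm. It is pressed in about 6 to 7 mm while the base slides in. Past about 0.023 (28 N) the silver is dented; one step of the jaw too many is still safe.
- trigger_pad (a point): Press point on top of the free end of the trigger, a black lever 26 wide and 104 long. At rest x = -189, y = 0, z = 82.5 mm in the clamp's frame. The hinge line lies along y at x = -105, z = 60 mm, so the point is 84 mm behind and 22.5 mm above it.
- trigger (a joint): Trigger angle, rad: 0 = up, 0.38 = fully down (the press point sinks 33 mm and shifts 2 mm towards clamp -x). Each stroke past about 0.34 rad, then let up fully, advances the jaw one 7 mm step. Needs 3 to 14 N at the press point; springs back up by itself.
- release_top (a point): Centre of the top of the release, a black square key 24 x 30 mm on the housing between the trigger's hinge and the sliding jaw; x = -75, y = 0, z = 64 mm in the clamp's frame when up.
- release (a joint): How far the release key is pressed down, m: 0 = up, 0.0065 = fully down, which takes about 9 N. Pressed beyond about 5.5 mm it frees the jaw, which springs back to 0 in about a second while the key is held down. It springs up by itself.
- cup_a: Silver egg cup, a bystander standing near the caddy's lid end: 44 across, 62 high; origin at the centre of its foot.
- cup_b: The same kind of egg cup, near the caddy's base end.
- tin: Low round aluminium tin, 60 across, 30 high, a bystander beside the trigger; origin at the centre of its underside.
- bottle: Amber bottle, 44 across, 105 high, a bystander behind the clamp's bar; origin at the centre of its underside.
- jar: White jar, 64 across, 70 high, a bystander beyond the far stop; origin at the centre of its underside.
- spoon: Spoon 130 long lying behind the clamp, a bystander; origin on the bench under its middle.
- brush: Brush 160 long lying behind the clamp, a bystander; origin on the bench under its middle.
Not all that is in view belongs to the job. What is shaped like the caddy but black is not meant.

How it is judged:
By the outcome, as a careful person would: the job done as asked, in the order asked, and still so for the second after the job is handed in, with the robot touching nothing.
It also fails if it takes over 61 s, if anything falls off the work surface, if the arm or the gripper's body presses on something with over 40 N, if the wrist force passes 120 N, or if a joint passes its speed limit or range.

## Working session

There is one attempt and no reset: what is moved stays moved. The work goes in short steps, Python scripts to look and compute and a tool call to move; the robot and the scene stay as the last step left them, time stands still between calls to the robot, and variables do not carry over. Pictures are saved under pics/ and viewed, and the job is handed in when it is done.

Besides the shell and the picture viewer there is one more tool, called after "Request:" as a command line: name --argument value ..., lists and objects as JSON in quotes. move_arm: Moves the arm, as the interface text tells. Its arguments: {"type":"object","properties":{"rows":{"type":"array"},"force":{"type":"number"}},"required":["rows"]}

```bash
mkdir -p pics
python3 - <<'E'
from station import *
import cv2,numpy as np
np.set_printoptions(precision=4,suppress=True)
for n in ["scene","top","wrist"]:
    cv2.imwrite(f"pics/{n}0.png",grab_frame(n)); print(n,camera_info(n))
print(get_state())
E
```

```text
scene {'camera_matrix': array([[473.9604,   0.    , 325.1336],
       [  0.    , 473.9604, 234.482 ],
       [  0.    ,   0.    ,   1.    ]]), 'world_from_camera': array([[ 0.8628,  0.3471, -0.3675,  0.8992],
       [ 0.5055, -0.5827,  0.6364, -0.5077],
       [ 0.0068, -0.7348, -0.6782,  0.7155],
       [ 0.    ,  0.    ,  0.    ,  1.    ]])}
top {'camera_matrix': array([[506.3017,   0.    , 327.4077],
       [  0.    , 506.3017, 238.3039],
       [  0.    ,   0.    ,   1.    ]]), 'world_from_camera': array([[ 0.0102, -0.9941,  0.1075,  0.4536],
       [-0.9999, -0.0104, -0.0011,  0.0914],
       [ 0.0022, -0.1075, -0.9942,  1.0397],
       [ 0.    ,  0.    ,  0.    ,  1.    ]])}
wrist {'camera_matrix': array([[371.6483,   0.    , 311.9241],
       [  0.    , 371.6483, 238.6282],
       [  0.    ,   0.    ,   1.    ]]), 'T_tool_cam': array([[-0.0003, -0.9619, -0.2734,  0.0733],
       [ 1.    ,  0.    , -0.0011, -0.    ],
       [ 0.0011, -0.2734,  0.9619, -0.1363],
       [ 0.    ,  0.    ,  0.    ,  1.    ]])}
{'t': 0.15, 'q': array([ 1.4461,  0.3592,  0.0113, -0.0003, -1.2241, -0.2881]), 'qd': array([ 0.0007, -0.0032,  0.0025,  0.0011, -0.0011, -0.0005]), 'joint_efforts': array([ -0.0032, -58.3272,  29.329 ,   7.0012,   0.0088,  -0.0001]), 'eef_pos': array([0.2707, 0.618 , 0.2478]), 'ee_rot': array([ 3.1403, -0.0001, -0.4129]), 'force': array([0.7395, 0.1377, 0.0967]), 'moment': array([0.0337, 0.0194, 0.0097]), 'width': 0.08754209832808386}
```

View pics/scene0.png

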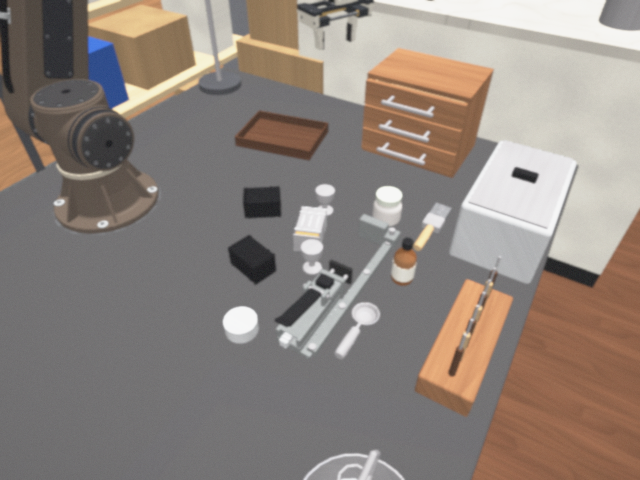

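View pics/top0.png

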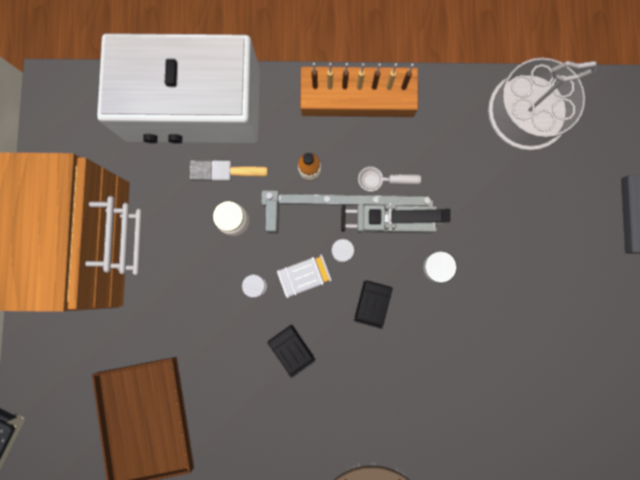

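View pics/wrist0.png

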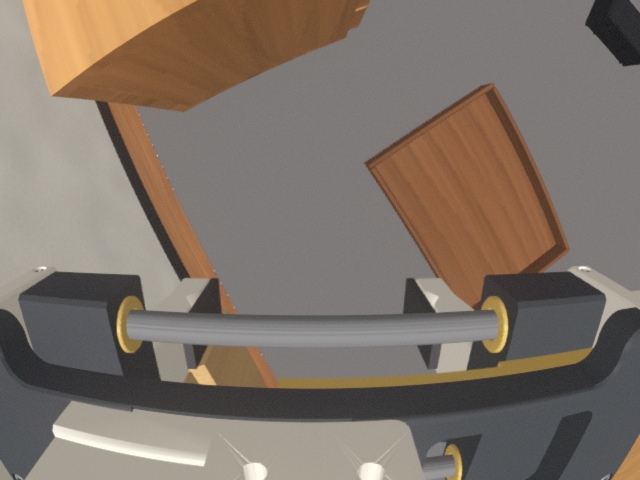

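Run:
```python
import cv2
a=cv2.imread("pics/top0.png");cv2.imwrite("pics/topc.png",cv2.resize(a[180:310,240:460],None,fx=3.6,fy=3.6,interpolation=cv2.INTER_CUBIC))
a=cv2.imread("pics/scene0.png");cv2.imwrite("pics/scenec.png",cv2.resize(a[175:360,215:420],None,fx=3.2,fy=3.2,interpolation=cv2.INTER_CUBIC))
```

```text
(no output)
```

View pics/topc.png

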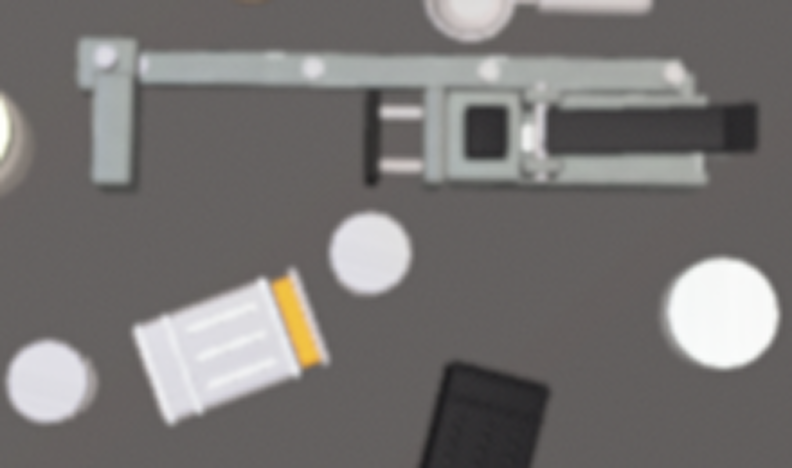

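View pics/scenec.png

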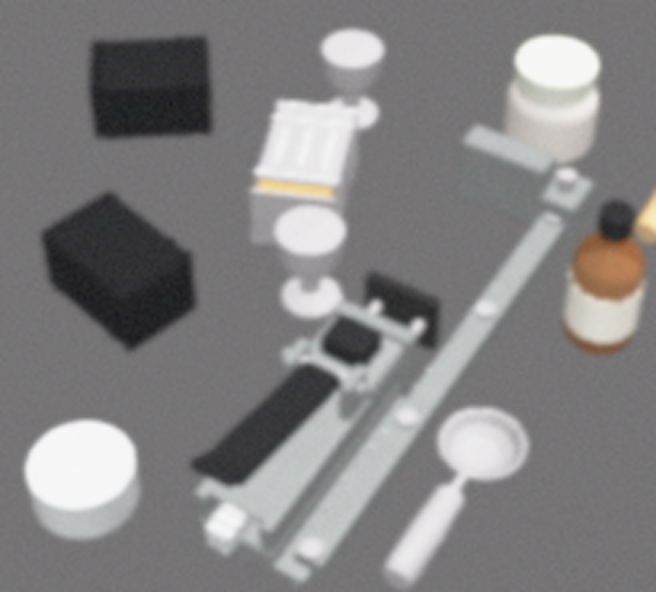

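```bash
cat > h.py <<'E'
from station import *
import cv2,numpy as np
np.set_printoptions(precision=4,suppress=True)
from scipy.spatial.transform import Rotation as R
def ray_fixed(n,u,v):
    i=camera_info(n);K=i["camera_matrix"];T=i["world_from_camera"]
    d=np.array([(u-K[0,2])/K[0,0],(v-K[1,2])/K[1,1],1]);return T[:3,3],T[:3,:3]@d
def ray_wrist(st,u,v):
    i=camera_info("wrist");K=i["camera_matrix"];T=i["T_tool_cam"]
    d=np.array([u-K[0,2],v-K[1,2]])/K[0,0];r=np.linalg.norm(d)
    c=np.array([np.sin(r)*d[0]/r,np.sin(r)*d[1]/r,np.cos(r)])
    Rw=R.from_euler("xyz",st["ee_rot"]).as_matrix()
    return Rw@T[:3,3]+st["eef_pos"],Rw@T[:3,:3]@c
def on(z,o,d): return o+d*(z-o[2])/d[2]
def proj_wrist(st,p):
    i=camera_info("wrist");K=i["camera_matrix"];T=i["T_tool_cam"]
    Rw=R.from_euler("xyz",st["ee_rot"]).as_matrix()
    c=T[:3,:3].T@(Rw.T@(np.array(p)-st["eef_pos"])-T[:3,3]);th=np.arctan2(np.hypot(c[0],c[1]),c[2]);s=K[0,0]*th/np.hypot(c[0],c[1])
    return K[0,2]+c[0]*s,K[1,2]+c[1]*s
E
python3 - <<'E'
from h import *
def t(cx,cy,z): return on(z,*ray_fixed("top",240+(cx+.5)/3.6-.5,180+(cy+.5)/3.6-.5))
for n,a in dict(lidB=(170,424,.05),lidT=(135,328,.05),shT=(267,280,.05),shB=(303,375,.05),baseT=(294,270,.049),baseB=(328,362,.049),
 rel=(486,132,.064),trigend=(757,127,.085),stopR1=(133,100,.054),stopR2=(132,182,.054),stopL2=(93,184,.054),pad1=(366,92,.048),pad2=(366,184,.048),jawR2=(443,185,.05),housB=(706,184,.04),barL=(140,55,.016),barLnear=(142,83,.016),barR=(690,88,.016),cupb=(370,253,.062),cupa=(47,381,.062),tin=(722,313,.03)).items(): print(n,t(*a))
E
```

```text
lidB [0.4444 0.1679 0.05  ]
lidT [0.4959 0.1878 0.05  ]
shT [0.5227 0.1166 0.05  ]
shB [0.4715 0.0965 0.05  ]
baseT [0.5284 0.102  0.049 ]
baseB [0.4786 0.083  0.049 ]
rel [ 0.6032 -0.0012  0.064 ]
trigend [ 0.6042 -0.1428  0.085 ]
stopR1 [0.6204 0.1912 0.054 ]
stopR2 [0.5752 0.1907 0.054 ]
stopL2 [0.5738 0.212  0.054 ]
pad1 [0.6272 0.0635 0.048 ]
pad2 [0.5761 0.0631 0.048 ]
jawR2 [0.5758 0.021  0.05  ]
housB [ 0.5791 -0.1251  0.04  ]
barL [0.6528 0.1916 0.016 ]
barLnear [0.6367 0.1901 0.016 ]
barR [ 0.6371 -0.1219  0.016 ]
cupb [0.537  0.0611 0.062 ]
cupa [0.4666 0.2331 0.062 ]
tin [ 0.5084 -0.1352  0.03  ]
```

Run:
```python
from h import *
a=cv2.imread("pics/top0.png");cv2.imwrite("pics/bt.png",cv2.resize(a[140:220,260:400],None,fx=5,fy=5,interpolation=cv2.INTER_CUBIC))
a=cv2.imread("pics/scene0.png");cv2.imwrite("pics/bs.png",cv2.resize(a[180:310,350:460],None,fx=4.5,fy=4.5,interpolation=cv2.INTER_CUBIC))
for z in(.105,.07,0): print(on(z,*ray_fixed("top",309,158)),on(z,*ray_fixed("scene",407,243)),on(z,*ray_fixed("scene",403,275)))
```

```text
[0.7069 0.1268 0.105 ] [0.7115 0.1232 0.105 ] [0.7374 0.0448 0.105 ]
[0.7164 0.1281 0.07  ] [0.7007 0.1593 0.07  ] [0.7282 0.0765 0.07  ]
[0.7354 0.1307 0.    ] [0.6792 0.2317 0.    ] [0.7096 0.1399 0.    ]
```

View pics/bt.png

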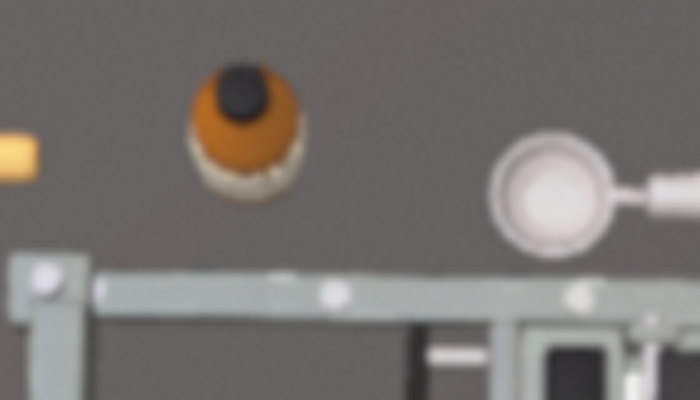

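View pics/bs.png

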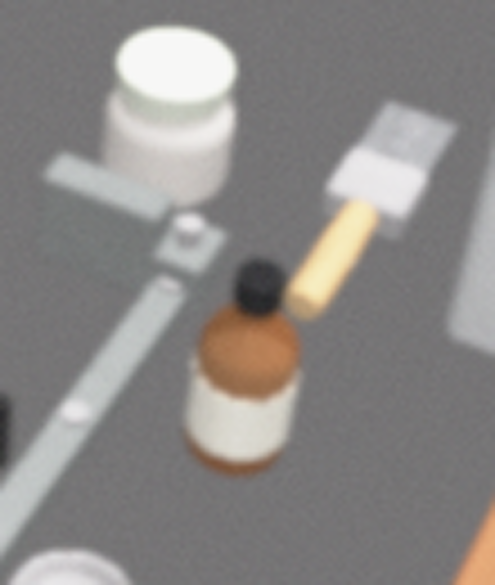

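Run:
```python
from h import *
# drawer: bottom corners ground, and height from vertical edge
for p in [(365,153),(440,168),(490,70)]: 
    print(on(0,*ray_fixed("scene",*p)),[on(z,*ray_fixed("scene",*p)) for z in (.1,.2)])
# top view drawer top corners near
for p in [(75,153),(72,308),(130,180),(130,290)]: print(p,on(0.2,*ray_fixed("top",*p)),on(0.1,*ray_fixed("top",*p)),on(0.0,*ray_fixed("top",*p)))
for p in [(369,78),(477,106)]: print([on(z,*ray_fixed("scene",*p)) for z in (.15,.2,.25)])
```

```text
[0.439  0.5035 0.    ] [array([0.5033, 0.3622, 0.1   ]), array([0.5676, 0.2208, 0.2   ])]
[0.6408 0.5412 0.    ] [array([0.677 , 0.3946, 0.1   ]), array([0.7131, 0.248 , 0.2   ])]
[0.5799 1.2172 0.    ] [array([0.6245, 0.9761, 0.1   ]), array([0.6691, 0.7351, 0.2   ])]
(75, 153) [0.6856 0.5204 0.2   ] [0.7132 0.5715 0.1   ] [0.7408 0.6226 0.    ]
(72, 308) [0.4249 0.5087 0.2   ] [0.4215 0.5584 0.1   ] [0.4181 0.6081 0.    ]
(130, 180) [0.6399 0.4247 0.2   ] [0.6621 0.4644 0.1   ] [0.6843 0.5041 0.    ]
(130, 290) [0.4553 0.4151 0.2   ] [0.4555 0.4536 0.1   ] [0.4557 0.4922 0.    ]
[array([0.3762, 0.6307, 0.15  ]), array([0.4225, 0.53  , 0.2   ]), array([0.4687, 0.4294, 0.25  ])]
[array([0.6796, 0.6265, 0.15  ]), array([0.6991, 0.5263, 0.2   ]), array([0.7185, 0.426 , 0.25  ])]
```

Request:
move_arm --rows '[{"delta_pos":[0,-4.5,0],"delta_rot":[0,0,-4.5],"hand":8.7},{"delta_pos":[0.5,-4.5,0],"delta_rot":[0,0,-4.5],"hand":8.7},{"delta_pos":[0.5,-4.5,0],"delta_rot":[0,0,-4.5],"hand":8.7},{"delta_pos":[0.5,-4.5,0],"delta_rot":[0,0,-4.5],"hand":8.7},{"delta_pos":[0.5,-4.5,0],"delta_rot":[0,0,-4.5],"hand":8.7},{"delta_pos":[1,-4.5,0],"delta_rot":[0,0,-4.5],"hand":8.7},{"delta_pos":[3,-4,0],"delta_rot":[0,0,-4.5],"hand":8.7},{"delta_pos":[3,-4,0],"delta_rot":[0,0,-4.5],"hand":8.7},{"delta_pos":[3,-4,0],"delta_rot":[0,0,-4.5],"hand":8.7},{"delta_pos":[3,-3,0],"delta_rot":[0,0,-4.5],"hand":8.7}]' --force 25

```text
t: 1.15
eef_pos: [0.4213, 0.196, 0.249]
ee_rot: [-3.141, 0.001, -1.201]
force: [1.0, 1.0, 1.8]
width: 0.0867
```

Run:
```python
from h import *
s=get_state();print(s);np.save("s1.npy",s,allow_pickle=True);cv2.imwrite("pics/w1.png",grab_frame("wrist"))
```

```text
{'t': 1.15, 'q': array([ 0.8609,  0.0041, -0.4309, -0.0002, -1.1349, -0.4914]), 'qd': array([-1.004 ,  0.2573,  0.2542,  0.0031,  0.0126,  0.2147]), 'joint_efforts': array([  5.3467, -32.3589,  26.0372,   6.5584,  -0.2575,  -0.2198]), 'eef_pos': array([0.4213, 0.196 , 0.249 ]), 'ee_rot': array([-3.1409,  0.0006, -1.2014]), 'force': array([1.0355, 1.0223, 1.7594]), 'moment': array([ 0.2814, -0.1069, -0.0593]), 'width': 0.08671181993457223}
```

View pics/w1.png

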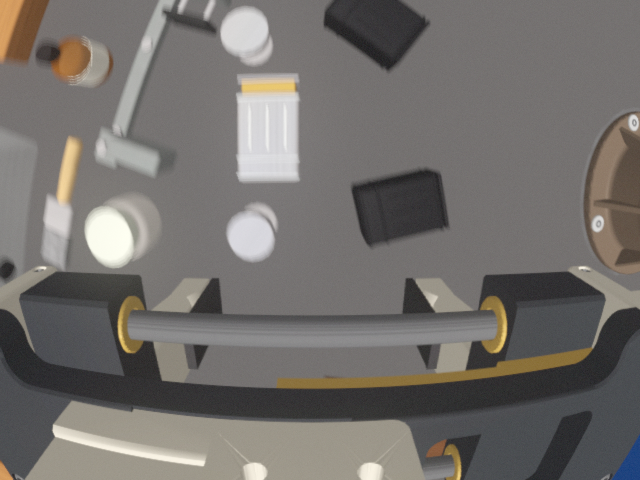

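Request:
move_arm --rows '[{"delta_pos":[0.6,-0.6,-1],"delta_rot":[0,0,0],"hand":8.7},{"delta_pos":[1.2,-1,-1],"delta_rot":[0,0,0],"hand":8.7},{"delta_pos":[1.2,-1,-1],"delta_rot":[0,0,0],"hand":8.7},{"delta_pos":[1.2,-1,-1],"delta_rot":[0,0,0],"hand":8.7},{"delta_pos":[1.2,-1,-1],"delta_rot":[0,0,0],"hand":8.7},{"delta_pos":[0.6,-0.6,-1],"delta_rot":[0,0,0],"hand":8.7},{"delta_pos":[0.2,-0.2,-0.5],"delta_rot":[0,0,0],"hand":8.7},{"delta_pos":[0,0,0],"delta_rot":[0,0,0],"hand":8.7},{"delta_pos":[0,0,0],"delta_rot":[0,0,0],"hand":8.7},{"delta_pos":[0,0,0],"delta_rot":[0,0,0],"hand":8.7}]'

```text
t: 2.2
eef_pos: [0.4828, 0.1448, 0.1841]
ee_rot: [-3.141, 0.0, -1.197]
force: [-0.2, 0.2, 0.0]
width: 0.0868
```

Run:
```python
from h import *
s=get_state();print(s['q'],s['qd'],s['eef_pos'],s['ee_rot']);np.save("s2.npy",s,allow_pickle=True);cv2.imwrite("pics/w2.png",grab_frame("wrist"))
```

```text
[ 0.6819  0.131  -0.4516  0.0001 -0.9871 -0.3086] [-0.001  -0.0016  0.0013 -0.0007  0.0001  0.0018] [0.4828 0.1448 0.1841] [-3.1406  0.0003 -1.1974]
```

View pics/w2.png

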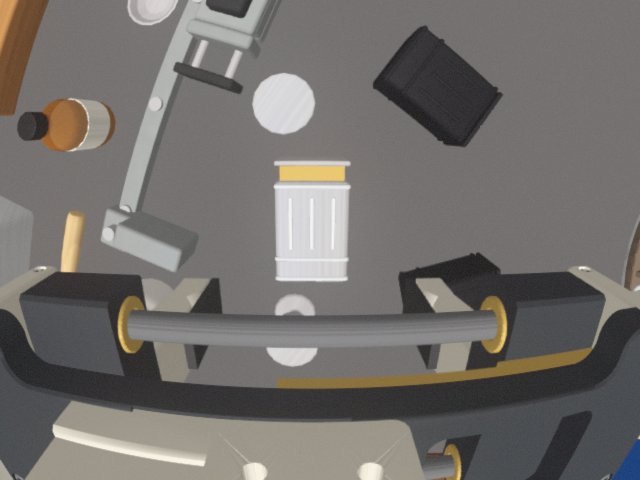

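Run:
```python
from h import *
s=np.load("s2.npy",allow_pickle=True).item()
s["eef_pos"]=s["eef_pos"]
P={}
for n,u,v,z in [("shL",275.5,185,.05),("shR",350,185,.05),("lidL",276,281,.05),("lidR",348,281,.05),("bL",275,162,.049),("bR",351,162,.049),("cap",33,126,.105),("capbot",47,126,.09),("bottle0",105,125,.01),("cupb",284,103,.062),("cupa",292,345,.062),
 ("padL",177,66,.048),("padR",241,90,.048),("stopfL",112,208,.054),("stopfR",197,242,.054)]:
    P[n]=on(z,*ray_wrist(s,u,v)); print(n,P[n])
c=(P["shL"]+P["shR"]+P["lidL"]+P["lidR"])/4;w=P["shL"]-P["shR"];l=(P["lidL"]+P["lidR"]-P["shL"]-P["shR"])/2
print("shell",c,np.linalg.norm(l),np.linalg.norm(w),np.arctan2(-l[0],l[1]),np.arctan2(w[1],w[0]))
a=cv2.imread("pics/w2.png");cv2.imwrite("pics/w2c.png",cv2.resize(a[0:300,0:370],None,fx=2.1,fy=2,interpolation=cv2.INTER_CUBIC))
```

```text
shL [0.5212 0.12   0.05  ]
shR [0.4703 0.1    0.05  ]
lidL [0.4951 0.191  0.05  ]
lidR [0.4423 0.1703 0.05  ]
bL [0.5276 0.1043 0.049 ]
bR [0.476  0.0841 0.049 ]
cap [0.6997 0.1286 0.105 ]
capbot [0.6982 0.1286 0.09  ]
bottle0 [0.6932 0.1273 0.01  ]
cupb [0.5356 0.0623 0.062 ]
cupa [0.465  0.2347 0.062 ]
padL [0.6249 0.0602 0.048 ]
padR [0.5703 0.063  0.048 ]
stopfL [0.6417 0.1823 0.054 ]
stopfR [0.5635 0.1822 0.054 ]
shell [0.4823 0.1453 0.05  ] 0.07565106300692365 0.05467639019692907 0.36583045667964836 0.37348017195067423
```

View pics/w2c.png

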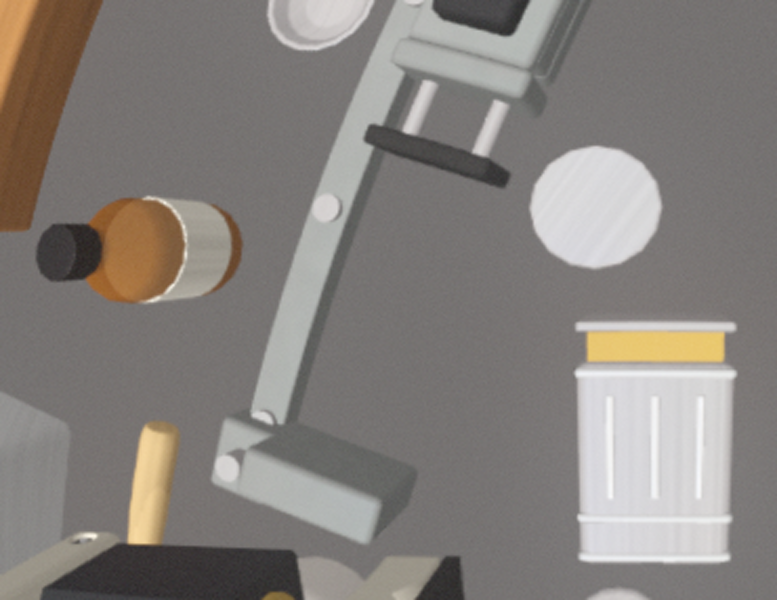

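Run:
```python
from h import *
s=np.load("s2.npy",allow_pickle=True).item()
for n,u,v,z in [("cap",27.5,126,.105),("capL",18,126,.105),("capR",42,126,.105),("stopfL",119,225.5,.054),("stopfR",183,253,.054),("stopbot",197,234,.0),("padtopL",176,66,.048),("padtopR",240,90,.048),("padtopL",174,69,.006),("jar",0,0,0)]:
    print(n,on(z,*ray_wrist(s,u,v)))
```

```text
cap [0.7054 0.13   0.105 ]
capL [0.7157 0.1324 0.105 ]
capR [0.6907 0.1264 0.105 ]
stopfL [0.6318 0.1941 0.054 ]
stopfR [0.572  0.1952 0.054 ]
stopbot [0.5767 0.1962 0.    ]
padtopL [0.6257 0.0604 0.048 ]
padtopR [0.571  0.0632 0.048 ]
padtopL [0.6445 0.061  0.006 ]
jar [0.9147 0.0266 0.    ]
```

Request:
move_arm --rows '[{"delta_pos":[0,-0.1,-1.5],"delta_rot":[0,0,0],"hand":8.7},{"delta_pos":[0,0,-3],"delta_rot":[0,0,0],"hand":8.7},{"delta_pos":[0,0,-3],"delta_rot":[0,0,0],"hand":8.7},{"delta_pos":[0,0,-3],"delta_rot":[0,0,0],"hand":8.7},{"delta_pos":[0,0,-2],"delta_rot":[0,0,0],"hand":8.7},{"delta_pos":[0,0,-1.2],"delta_rot":[0,0,0],"hand":8.7},{"delta_pos":[0,0,-0.4],"delta_rot":[0,0,0],"hand":8.7},{"delta_pos":[0,0,0],"delta_rot":[0,0,0],"hand":5.0},{"delta_pos":[0,0,0],"delta_rot":[0,0,0],"hand":5.0},{"delta_pos":[0,0,0],"delta_rot":[0,0,0],"hand":5.0}]' --force 20

```text
t: 3.25
eef_pos: [0.4834, 0.1437, 0.0436]
ee_rot: [-3.14, 0.0, -1.198]
force: [1.1, 0.2, -0.7]
width: 0.0684
```

Run:
```python
from h import *
s=get_state();print(s['eef_pos'],s['ee_rot'],s['width'],s['force']);cv2.imwrite("pics/w3.png",grab_frame("wrist"))
```

```text
[0.4834 0.1437 0.0436] [-3.1397  0.0005 -1.198 ] 0.06842222800360394 [ 1.1338  0.1855 -0.6916]
```

View pics/w3.png

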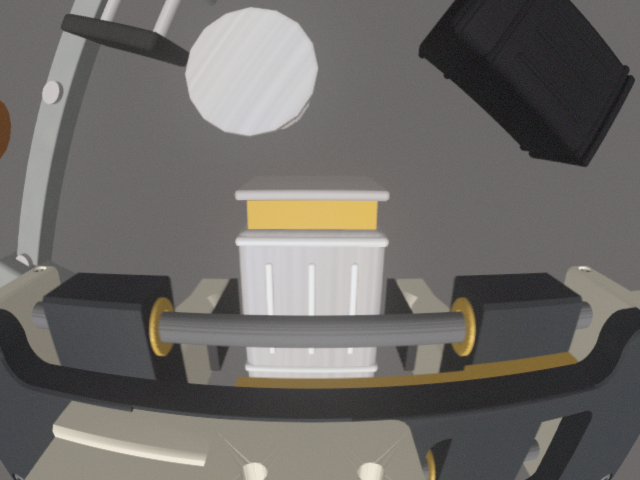

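Request:
move_arm --rows '[{"delta_pos":[0,0,0],"delta_rot":[0,0,0],"hand":5.0},{"delta_pos":[0,0,0],"delta_rot":[0,0,0],"hand":5.0},{"delta_pos":[0,0,0],"delta_rot":[0,0,0],"hand":5.0},{"delta_pos":[0,0,0],"delta_rot":[0,0,0],"hand":5.0},{"delta_pos":[0,0,0.8],"delta_rot":[0,0,0],"hand":5.0},{"delta_pos":[0,0,1.5],"delta_rot":[0,0,0],"hand":5.0},{"delta_pos":[0,0,2],"delta_rot":[0,0,0],"hand":5.0},{"delta_pos":[0,0,2],"delta_rot":[0,0,0],"hand":5.0},{"delta_pos":[0,0,1.7],"delta_rot":[0,0,0],"hand":5.0},{"delta_pos":[0,0,1.0],"delta_rot":[0,0,0],"hand":5.0}]' --force 25

```text
t: 4.3
eef_pos: [0.4826, 0.1432, 0.1337]
ee_rot: [-3.141, 0.0, -1.198]
force: [0.5, -0.5, -5.0]
width: 0.0558
```

Run:
```python
from h import *
s=get_state();print(s['eef_pos'],s['ee_rot'],s['width'],s['force'])
```

```text
[0.4826 0.1432 0.1337] [-3.1411  0.0004 -1.1984] 0.05577450537165276 [ 0.4702 -0.5102 -4.9705]
```

Request:
move_arm --rows '[{"delta_pos":[0.7,-0.1,0.5],"delta_rot":[0,0,-2],"hand":5.0},{"delta_pos":[1.5,-0.1,0.5],"delta_rot":[0,0,-3],"hand":5.0},{"delta_pos":[1.8,-0.1,0],"delta_rot":[0,0,-3.3],"hand":5.0},{"delta_pos":[1.8,-0.1,0],"delta_rot":[0,0,-3.5],"hand":5.0},{"delta_pos":[1.8,-0.1,0],"delta_rot":[0,0,-3.5],"hand":5.0},{"delta_pos":[1.8,-0.1,0],"delta_rot":[0,0,-3],"hand":5.0},{"delta_pos":[1.2,-0.1,0],"delta_rot":[0,0,-2],"hand":5.0},{"delta_pos":[0.6,-0.1,0],"delta_rot":[0,0,-1],"hand":5.0},{"delta_pos":[0,-0.1,0],"delta_rot":[0,0,0],"hand":5.0},{"delta_pos":[0,0,0],"delta_rot":[0,0,0],"hand":5.0}]'

```text
t: 5.3
eef_pos: [0.5941, 0.1339, 0.1421]
ee_rot: [3.14, -0.0, -1.57]
force: [-0.0, 1.0, -4.3]
width: 0.056
```

Run:
```python
from h import *
s=get_state();print(s['eef_pos'],s['ee_rot'],s['width'],s['qd']);np.save("s4.npy",s,allow_pickle=True);cv2.imwrite("pics/w4.png",grab_frame("wrist"));a=grab_frame("scene");cv2.imwrite("pics/sc4.png",a);cv2.imwrite("pics/sc4c.png",cv2.resize(a[130:330,220:440],None,fx=3,fy=3,interpolation=cv2.INTER_CUBIC))
```

```text
[0.5941 0.1339 0.1421] [ 3.1405 -0.0003 -1.5698] 0.05601969989147378 [ 0.0057 -0.0123 -0.0041 -0.0012  0.0009 -0.0016]
```

View pics/w4.png

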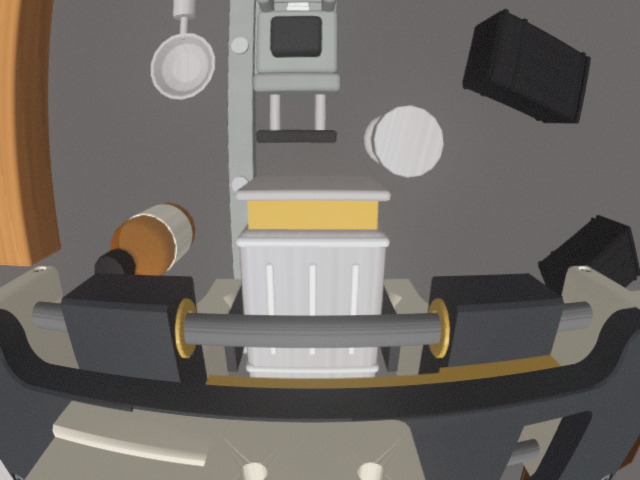

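View pics/sc4c.png

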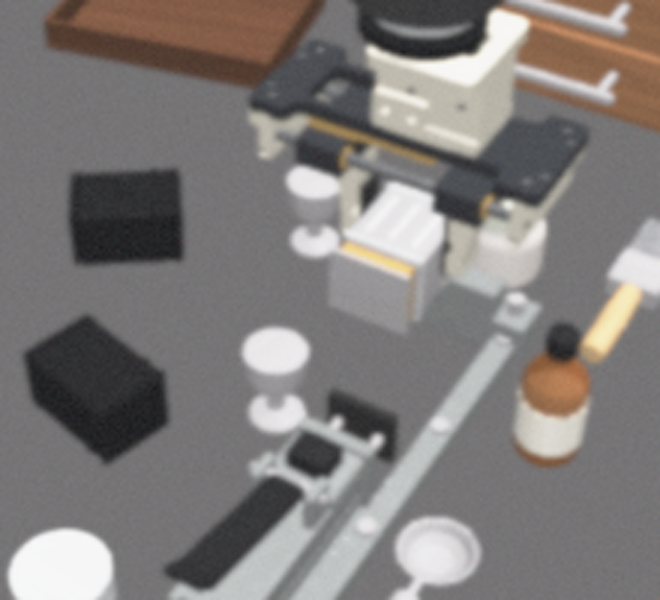

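Run:
```python
from h import *
s=np.load("s4.npy",allow_pickle=True).item()
for n,u,v,z in [("padL",257,138,.048),("padR",337,138,.048),("jawL",253,82,.054),("jawR",339,82,.054),("rel",296.5,37,.064),("relL",271,20,.064),("relR",322,20,.064),("bar top",230,100,.016),("barnear",255,100,.016),("barnear2",246,170,.016),("capL",95,262,.105),("capR",136,265,.105)]:
    print(n,on(z,*ray_wrist(s,u,v)))
a=cv2.imread("pics/w4.png");cv2.imwrite("pics/w4c.png",cv2.resize(a[150:300,60:260],None,fx=4,fy=4,interpolation=cv2.INTER_CUBIC))
```

```text
padL [0.6277 0.0617 0.048 ]
padR [0.5784 0.062  0.048 ]
jawL [0.629  0.0272 0.054 ]
jawR [0.5777 0.0278 0.054 ]
rel [0.6026 0.0023 0.064 ]
relL [ 0.6173 -0.0089  0.064 ]
relR [ 0.5881 -0.0084  0.064 ]
bar top [0.6514 0.0338 0.016 ]
barnear [0.6335 0.0346 0.016 ]
barnear2 [0.6407 0.0845 0.016 ]
capL [0.7155 0.1236 0.105 ]
capR [0.6884 0.1247 0.105 ]
```

View pics/w4c.png

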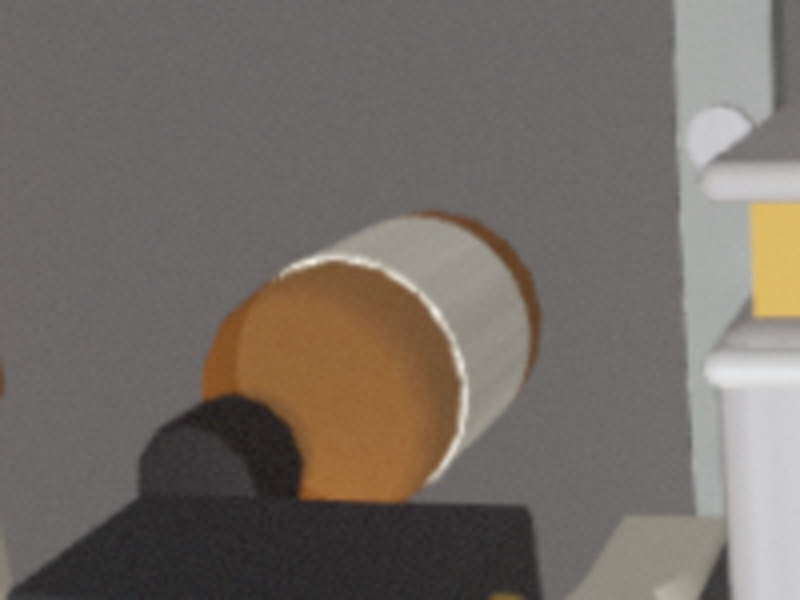

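Run:
```python
from h import *
s=np.load("s4.npy",allow_pickle=True).item()
for n,u,v,z in [("bL",238,191,.1475),("bR",389,191,.1475),("shL",238,238,.1485),("shR",388,238,.1485),("baseplate in",250,199,.1475)]:
    print(n,on(z,*ray_wrist(s,u,v)))
```

```text
bL [0.6205 0.08   0.1475]
bR [0.5661 0.08   0.1475]
shL [0.6211 0.0973 0.1485]
shR [0.5658 0.0973 0.1485]
baseplate in [0.6162 0.083  0.1475]
```

Request:
move_arm --rows '[{"delta_pos":[0.2,0,-1],"delta_rot":[0,0,0],"hand":5.0},{"delta_pos":[0,0,-1.5],"delta_rot":[0,0,0],"hand":5.0},{"delta_pos":[0,0,-1.5],"delta_rot":[0,0,0],"hand":5.0},{"delta_pos":[0,0,-1.5],"delta_rot":[0,0,0],"hand":5.0},{"delta_pos":[0,0,-1.5],"delta_rot":[0,0,0],"hand":5.0},{"delta_pos":[0,0,-0.7],"delta_rot":[0,0,0],"hand":5.0},{"delta_pos":[0,0,-0.5],"delta_rot":[0,0,0],"hand":5.0},{"delta_pos":[0,0,-0.3],"delta_rot":[0,0,0],"hand":5.0},{"delta_pos":[0,0,0],"delta_rot":[0,0,0],"hand":5.0},{"delta_pos":[0,0,0],"delta_rot":[0,0,0],"hand":5.0}]'

```text
t: 6.4
eef_pos: [0.5972, 0.1344, 0.0581]
ee_rot: [-3.141, 0.0, -1.57]
force: [0.3, -0.2, -4.1]
width: 0.0557
```

Run:
```python
from h import *
s=get_state();print(s['eef_pos'],s['ee_rot'],s['width'],s['force']);np.save("s5.npy",s,allow_pickle=True);cv2.imwrite("pics/w5.png",grab_frame("wrist"));a=grab_frame("scene");cv2.imwrite("pics/sc5c.png",cv2.resize(a[130:330,220:440],None,fx=3,fy=3,interpolation=cv2.INTER_CUBIC))
```

```text
[0.5972 0.1344 0.0581] [-3.1407  0.0004 -1.5698] 0.055701692918946055 [ 0.3195 -0.2301 -4.0943]
```

View pics/w5.png

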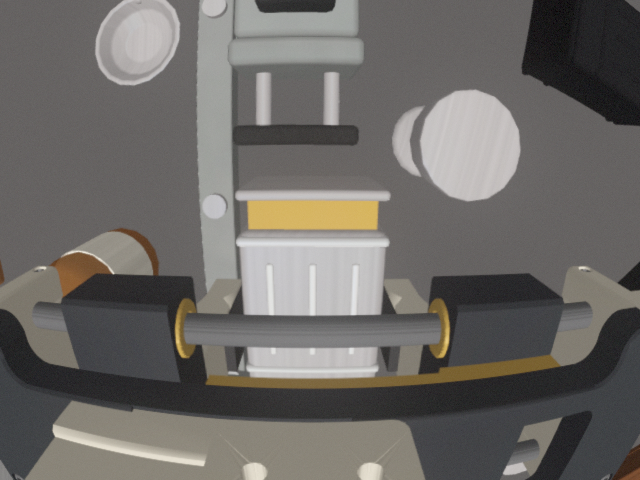

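View pics/sc5c.png

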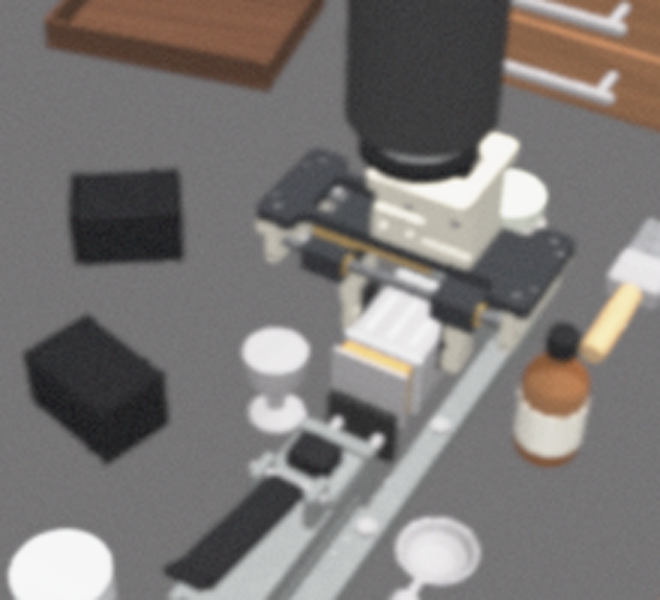

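Request:
move_arm --rows '[{"delta_pos":[-0.1,0,-0.3],"delta_rot":[0,0,0],"hand":5.0},{"delta_pos":[0,0,-0.4],"delta_rot":[0,0,0],"hand":5.0},{"delta_pos":[0,0,-0.3],"delta_rot":[0,0,0],"hand":5.0},{"delta_pos":[0,0,-0.2],"delta_rot":[0,0,0],"hand":5.0},{"delta_pos":[0,0,-0.1],"delta_rot":[0,0,0],"hand":5.0},{"delta_pos":[0,0,-0.1],"delta_rot":[0,0,0],"hand":5.0},{"delta_pos":[0,0,0],"delta_rot":[0,0,0],"hand":5.0},{"delta_pos":[0,0,0],"delta_rot":[0,0,0],"hand":5.0},{"delta_pos":[0,0,0],"delta_rot":[0,0,0],"hand":5.0},{"delta_pos":[0,0,0],"delta_rot":[0,0,0],"hand":5.0}]'

```text
t: 7.5
eef_pos: [0.5958, 0.1343, 0.0436]
ee_rot: [-3.141, 0.0, -1.57]
force: [0.2, -0.1, -4.7]
width: 0.0558
```

Run:
```python
from h import *
s=get_state();print(s['eef_pos'],s['ee_rot'],s['width'],s['force'],s['moment'])
a=grab_frame("scene");cv2.imwrite("pics/sc6c.png",cv2.resize(a[130:330,220:440],None,fx=3,fy=3,interpolation=cv2.INTER_CUBIC))
```

```text
[0.5958 0.1343 0.0436] [-3.1415  0.0001 -1.5699] 0.0557959079197775 [ 0.2467 -0.0859 -4.7173] [ 0.077  -0.0298  0.0249]
```

View pics/sc6c.png

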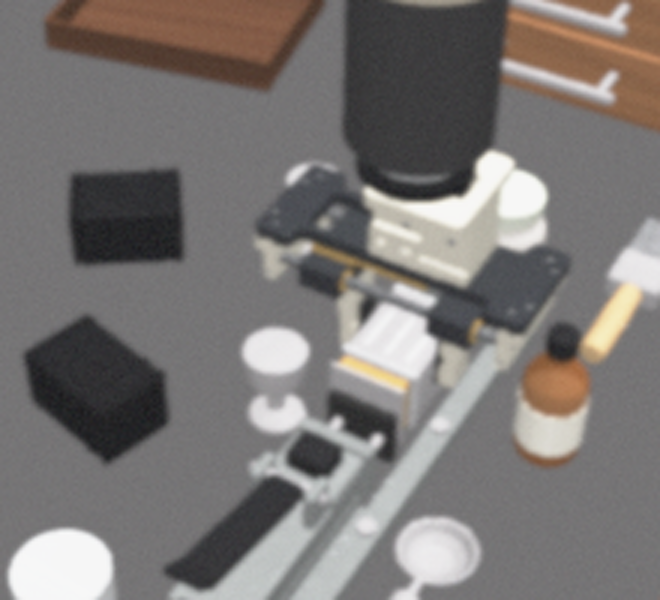

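Request:
move_arm --rows '[{"delta_pos":[0,0,-0.05],"delta_rot":[0,0,0],"hand":5.0},{"delta_pos":[0,0,-0.03],"delta_rot":[0,0,0],"hand":5.0},{"delta_pos":[0,0,0],"delta_rot":[0,0,0],"hand":5.0},{"delta_pos":[0,0,0],"delta_rot":[0,0,0],"hand":6.2},{"delta_pos":[0,0,0],"delta_rot":[0,0,0],"hand":7.0},{"delta_pos":[0,0,0],"delta_rot":[0,0,0],"hand":7.0},{"delta_pos":[0,0,0],"delta_rot":[0,0,0],"hand":7.0},{"delta_pos":[0,0,0],"delta_rot":[0,0,0],"hand":7.0},{"delta_pos":[0,0,0.5],"delta_rot":[0,0,0],"hand":7.0},{"delta_pos":[0,0,1],"delta_rot":[0,0,0],"hand":7.0}]'

```text
t: 8.55
eef_pos: [0.5954, 0.134, 0.0576]
ee_rot: [3.14, -0.001, -1.57]
force: [0.4, 0.5, -0.1]
width: 0.0699
```

Run:
```python
from h import *
s=get_state();print(s['eef_pos'],s['width'],s['force']);np.save("s7.npy",s,allow_pickle=True);cv2.imwrite("pics/w7.png",grab_frame("wrist"))
```

```text
[0.5954 0.134  0.0576] 0.06992938361191828 [ 0.4028  0.4709 -0.0728]
```

View pics/w7.png

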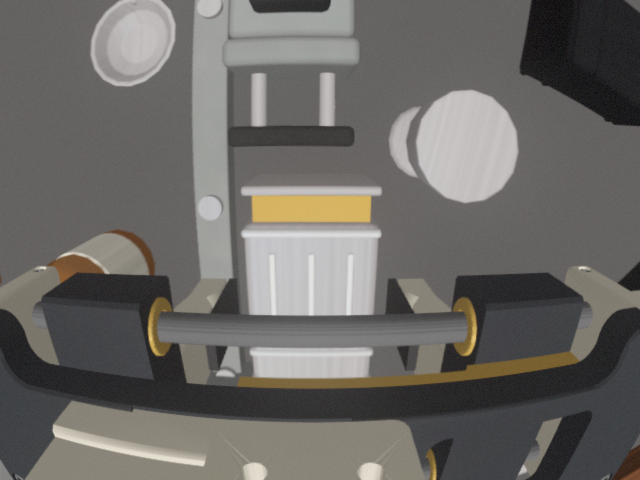

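Request:
move_arm --rows '[{"delta_pos":[0,0,2],"delta_rot":[0,0,0],"hand":7.0},{"delta_pos":[0,0,2],"delta_rot":[0,0,0],"hand":7.0},{"delta_pos":[-1.5,0,0.5],"delta_rot":[0,0,0],"hand":5},{"delta_pos":[-2.5,0,0],"delta_rot":[0,0,0],"hand":3},{"delta_pos":[-2,0,0],"delta_rot":[0,0,0],"hand":1},{"delta_pos":[-0.6,0,0],"delta_rot":[0,0,0],"hand":0},{"delta_pos":[0,0,0],"delta_rot":[0,0,0],"hand":0},{"delta_pos":[0,0,0],"delta_rot":[0,0,0],"hand":0},{"delta_pos":[0,0,0],"delta_rot":[0,0,0],"hand":0},{"delta_pos":[0,0,0],"delta_rot":[0,0,0],"hand":0}]' --force 10

```text
t: 9.6
eef_pos: [0.5303, 0.1343, 0.1025]
ee_rot: [3.142, -0.0, -1.57]
force: [0.3, 0.3, -0.4]
width: 0.0117
```

Run:
```python
from h import *
s=get_state();print(s['eef_pos'],s['width'],s['force']);np.save("s8.npy",s,allow_pickle=True);cv2.imwrite("pics/w8.png",grab_frame("wrist"))
```

```text
[0.5303 0.1343 0.1025] 0.011674868601931739 [ 0.3264  0.2733 -0.415 ]
```

View pics/w8.png

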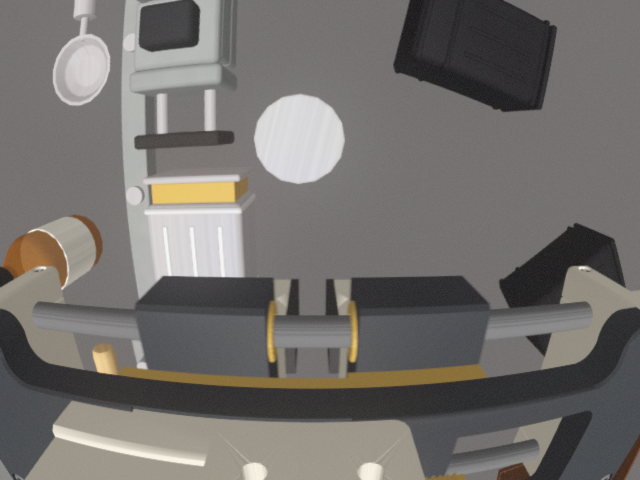

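Request:
move_arm --rows '[{"delta_pos":[0,0,-1],"delta_rot":[0,0,0],"hand":0},{"delta_pos":[0,0,-1.5],"delta_rot":[0,0,0],"hand":0},{"delta_pos":[0,0,-1.5],"delta_rot":[0,0,0],"hand":0},{"delta_pos":[0,0,-1.3],"delta_rot":[0,0,0],"hand":0},{"delta_pos":[0.2,0,-0.7],"delta_rot":[0,0,0],"hand":0},{"delta_pos":[0.4,0,0],"delta_rot":[0,0,0],"hand":0},{"delta_pos":[0.4,0,0],"delta_rot":[0,0,0],"hand":0},{"delta_pos":[0.3,0,0],"delta_rot":[0,0,0],"hand":0},{"delta_pos":[0,0,0],"delta_rot":[0,0,0],"hand":0},{"delta_pos":[0,0,0],"delta_rot":[0,0,0],"hand":0}]'

```text
t: 10.65
eef_pos: [0.543, 0.1343, 0.0432]
ee_rot: [-3.141, 0.0, -1.57]
force: [-0.2, 0.1, -0.5]
width: 0.0003
```

Run:
```python
from h import *
s=get_state();print(s['eef_pos'],s['width'],s['force']);np.save("s9.npy",s,allow_pickle=True);cv2.imwrite("pics/w9.png",grab_frame("wrist"))
```

```text
[0.543  0.1343 0.0432] 0.00025294989902709987 [-0.2245  0.1358 -0.511 ]
```

View pics/w9.png

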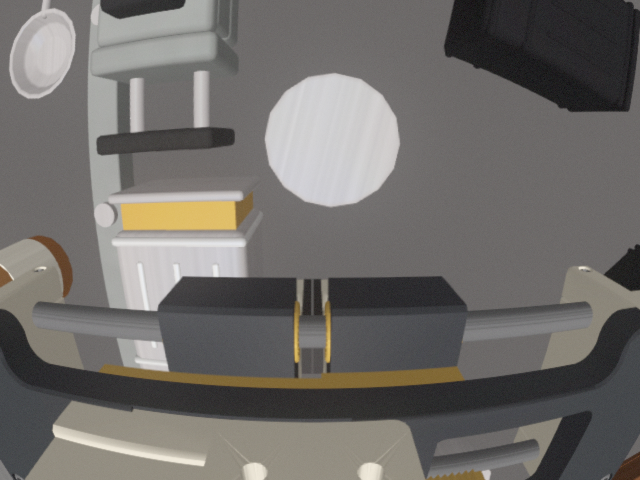

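Request:
move_arm --rows '[{"delta_pos":[0.1,0,0],"delta_rot":[0,0,0],"hand":0},{"delta_pos":[0.15,0,0],"delta_rot":[0,0,0],"hand":0},{"delta_pos":[0.15,0,0],"delta_rot":[0,0,0],"hand":0},{"delta_pos":[0.15,0,0],"delta_rot":[0,0,0],"hand":0},{"delta_pos":[0.15,0,0],"delta_rot":[0,0,0],"hand":0},{"delta_pos":[0.15,0,0],"delta_rot":[0,0,0],"hand":0},{"delta_pos":[0.1,0,0],"delta_rot":[0,0,0],"hand":0},{"delta_pos":[0,0,0],"delta_rot":[0,0,0],"hand":0},{"delta_pos":[0,0,0],"delta_rot":[0,0,0],"hand":0},{"delta_pos":[0,0,0],"delta_rot":[0,0,0],"hand":0}]'

```text
t: 11.7
eef_pos: [0.5512, 0.1339, 0.0426]
ee_rot: [3.14, -0.001, -1.57]
force: [-4.6, 2.1, 3.8]
width: 0.0004
```

Run:
```python
from h import *
s=get_state();print(s['eef_pos'],s['width'],s['force']);np.save("s10.npy",s,allow_pickle=True);cv2.imwrite("pics/w10.png",grab_frame("wrist"))
```

```text
[0.5512 0.1339 0.0426] 0.0004492846408850673 [-4.5543  2.1325  3.8093]
```

View pics/w10.png

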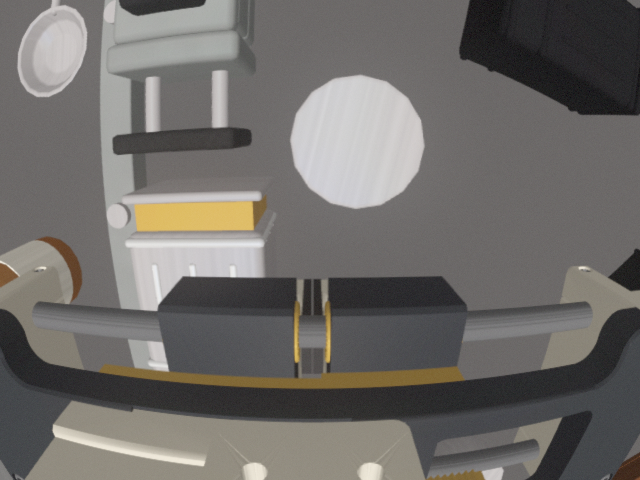

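Run:
```python
from h import *
for f,L in [("s9.npy",[(113,196),(253,192),(97,139),(234,130),(115,240),(260,238)]),("s10.npy",[(124,199),(269,193),(113,140),(250,131),(129,243),(275,238)])]:
    s=np.load(f,allow_pickle=True).item()
    for (u,v),z in zip(L,[.049,.049,.048,.048,.05,.05]): print(on(z,*ray_wrist(s,u,v)))
```

```text
[0.6208 0.0807 0.049 ]
[0.5639 0.0808 0.049 ]
[0.6272 0.0578 0.048 ]
[0.5704 0.0584 0.048 ]
[0.6218 0.0984 0.05  ]
[0.5617 0.0976 0.05  ]
[0.6236 0.0816 0.049 ]
[0.5662 0.0807 0.049 ]
[0.6273 0.0584 0.048 ]
[0.5727 0.0586 0.048 ]
[0.623 0.099 0.05 ]
[0.5643 0.097  0.05  ]
```

Request:
move_arm --rows '[{"delta_pos":[0.1,0,0],"delta_rot":[0,0,0],"hand":0},{"delta_pos":[0.1,0,0],"delta_rot":[0,0,0],"hand":0},{"delta_pos":[0.1,0,0],"delta_rot":[0,0,0],"hand":0},{"delta_pos":[0.1,0,0],"delta_rot":[0,0,0],"hand":0},{"delta_pos":[0,0,0],"delta_rot":[0,0,0],"hand":0},{"delta_pos":[-0.6,0,0],"delta_rot":[0,0,0],"hand":0},{"delta_pos":[-1.4,0,0.5],"delta_rot":[0,0,0],"hand":0},{"delta_pos":[-0.5,0,2.5],"delta_rot":[0,0,0],"hand":0},{"delta_pos":[0,0,4],"delta_rot":[0,0,0],"hand":0},{"delta_pos":[0,-1,4],"delta_rot":[0,0,0],"hand":0}]'

```text
t: 12.75
eef_pos: [0.5302, 0.1246, 0.154]
ee_rot: [3.141, -0.0, -1.569]
force: [1.7, 0.4, 0.8]
width: 0.0002
```

Run:
```python
from h import *
s=get_state();print(s['eef_pos'],s['q'],s['force']);np.save("s11.npy",s,allow_pickle=True);cv2.imwrite("pics/w11.png",grab_frame("wrist"))
```

```text
[0.5302 0.1246 0.154 ] [ 0.5908  0.2289 -0.4053  0.0001 -0.9373 -0.5887] [1.6724 0.3998 0.7567]
```

View pics/w11.png

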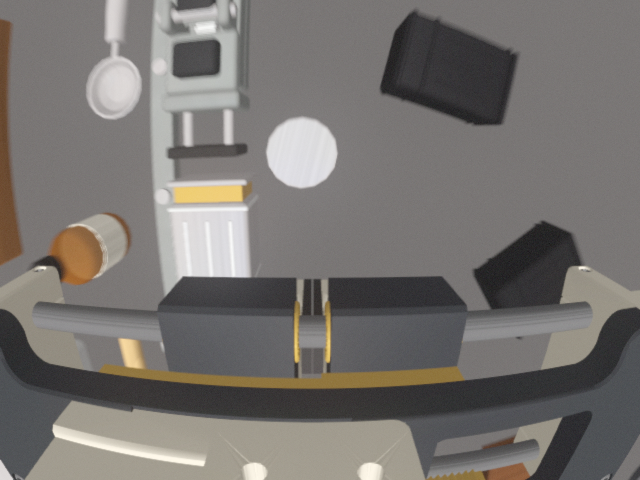

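Request:
move_arm --rows '[{"delta_pos":[0.4,-2,0],"delta_rot":[0,0,0],"hand":0},{"delta_pos":[0.8,-3,0],"delta_rot":[0,0,0],"hand":0},{"delta_pos":[1,-3.5,0],"delta_rot":[0,0,0],"hand":0},{"delta_pos":[1,-4,0],"delta_rot":[0,0,0],"hand":0},{"delta_pos":[1,-4,0],"delta_rot":[0,0,0],"hand":0},{"delta_pos":[1,-3.5,-0.4],"delta_rot":[0,0,0],"hand":0},{"delta_pos":[1,-2.5,-0.5],"delta_rot":[0,0,0],"hand":0},{"delta_pos":[0.7,-1.2,-0.5],"delta_rot":[0,0,0],"hand":0},{"delta_pos":[0.4,-0.3,-0.3],"delta_rot":[0,0,0],"hand":0},{"delta_pos":[0,0,0],"delta_rot":[0,0,0],"hand":0}]'

```text
t: 13.8
eef_pos: [0.604, -0.1154, 0.1352]
ee_rot: [3.141, 0.0, -1.57]
force: [-0.3, 0.2, -0.5]
width: 0.0004
```

Run:
```python
from h import *
s=get_state();print(s['eef_pos'],s['q'],s['force'],s['qd']);np.save("s12.npy",s,allow_pickle=True);cv2.imwrite("pics/w12.png",grab_frame("wrist"));
a=grab_frame("scene");cv2.imwrite("pics/sc12.png",cv2.resize(a[180:380,200:420],None,fx=3,fy=3,interpolation=cv2.INTER_CUBIC))
a=grab_frame("top");cv2.imwrite("pics/t12.png",cv2.resize(a[170:310,240:460],None,fx=3.6,fy=3.6,interpolation=cv2.INTER_CUBIC))
```

```text
[ 0.604  -0.1154  0.1352] [ 0.1283  0.3547 -0.2714 -0.0002 -0.9455 -0.1278] [-0.3044  0.2113 -0.4635] [ 0.0198 -0.0154 -0.0048 -0.0005 -0.0089 -0.0043]
```

View pics/w12.png

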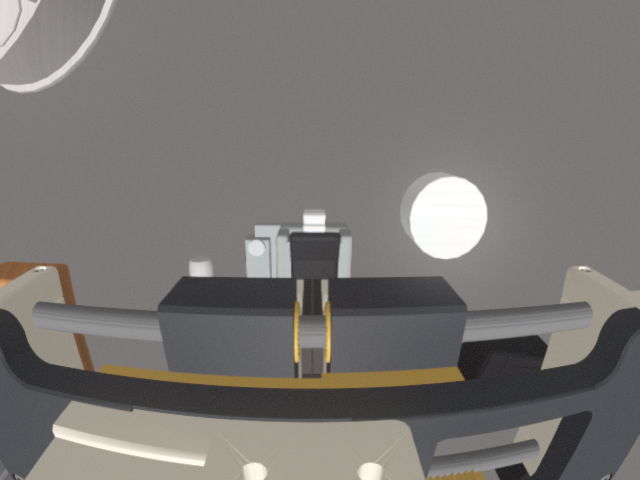

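View pics/sc12.png

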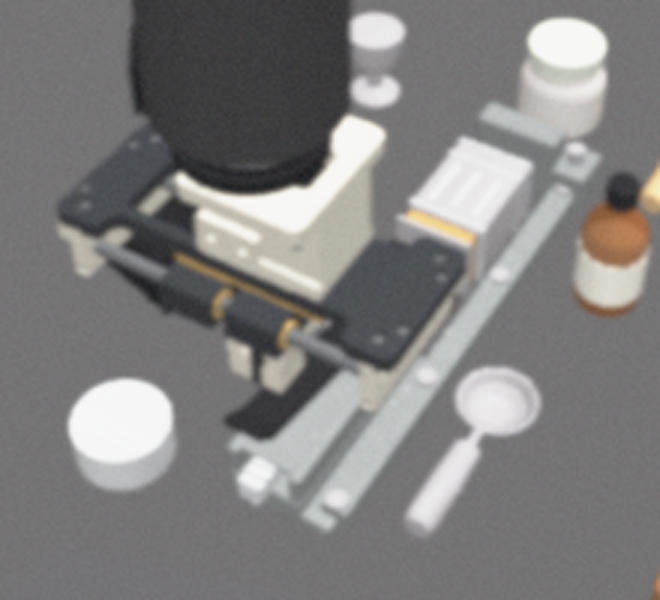

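View pics/t12.png

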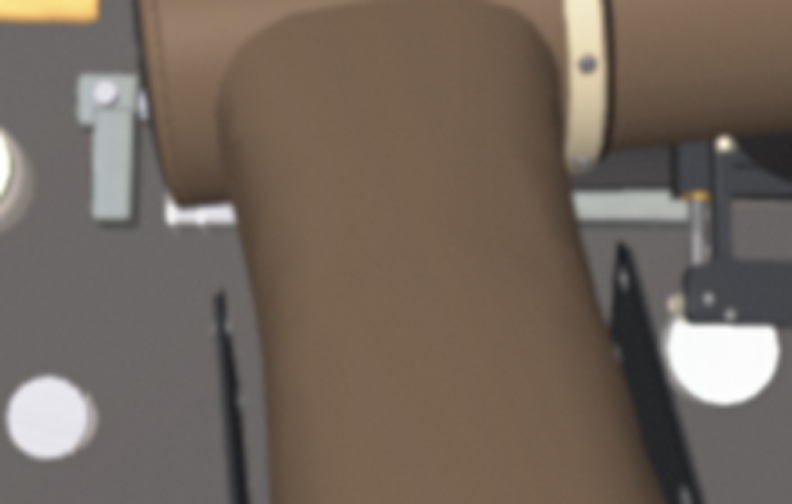

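Request:
move_arm --rows '[{"delta_pos":[0,0,-1.2],"delta_rot":[0,0,0],"hand":0},{"delta_pos":[0,0,-1.5],"delta_rot":[0,0,0],"hand":0},{"delta_pos":[0,0,-1],"delta_rot":[0,0,0],"hand":0},{"delta_pos":[0,0,-1],"delta_rot":[0,0,0],"hand":0},{"delta_pos":[0,0,-0.7],"delta_rot":[0,0,0],"hand":0},{"delta_pos":[0,0,-0.4],"delta_rot":[0,0,0],"hand":0},{"delta_pos":[0,0,-0.3],"delta_rot":[0,0,0],"hand":0},{"delta_pos":[0,0,0],"delta_rot":[0,0,0],"hand":0},{"delta_pos":[0,0,0],"delta_rot":[0,0,0],"hand":0},{"delta_pos":[0,0,0],"delta_rot":[0,0,0],"hand":0}]'

```text
t: 14.95
eef_pos: [0.6044, -0.1156, 0.075]
ee_rot: [-3.141, 0.0, -1.57]
force: [-1.9, -1.0, 4.6]
width: 0.0005
```

```bash
cat > look.py <<'E'
from h import *
import sys
s=get_state();print(s['t'],s['eef_pos'],s['force'])
a=grab_frame("scene");cv2.imwrite("pics/sc_%s.png"%sys.argv[1],cv2.resize(a[180:380,200:420],None,fx=3,fy=3,interpolation=cv2.INTER_CUBIC))
E
python3 look.py 13
```

```text
14.95 [ 0.6044 -0.1156  0.075 ] [-1.9178 -1.0151  4.5876]
```

View pics/sc_13.png

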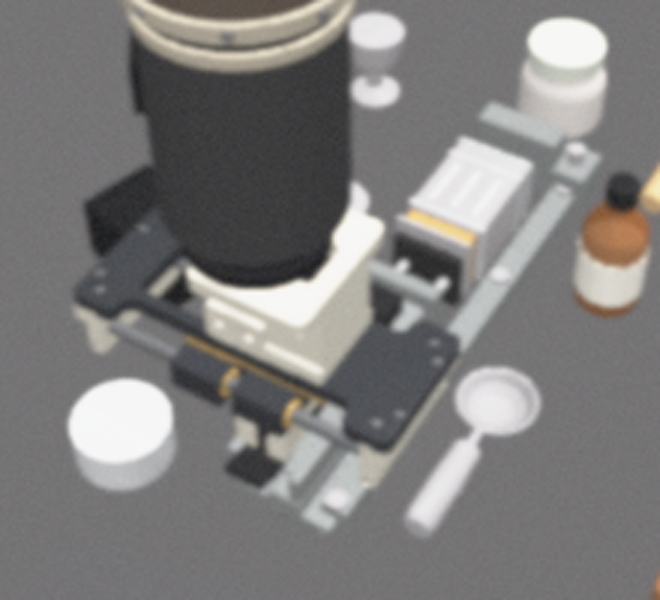

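Request:
move_arm --rows '[{"delta_pos":[0,0,-0.3],"delta_rot":[0,0,0],"hand":0},{"delta_pos":[0,0,0],"delta_rot":[0,0,0],"hand":0},{"delta_pos":[0,0,1.2],"delta_rot":[0,0,0],"hand":0},{"delta_pos":[0,0,1.4],"delta_rot":[0,0,0],"hand":0},{"delta_pos":[0,0,1],"delta_rot":[0,0,0],"hand":0},{"delta_pos":[0,0,0],"delta_rot":[0,0,0],"hand":0},{"delta_pos":[0,0,0],"delta_rot":[0,0,0],"hand":0},{"delta_pos":[0,0,0],"delta_rot":[0,0,0],"hand":0},{"delta_pos":[0,0,0],"delta_rot":[0,0,0],"hand":0},{"delta_pos":[0,0,0],"delta_rot":[0,0,0],"hand":0}]'

```text
t: 16.0
eef_pos: [0.604, -0.1158, 0.1072]
ee_rot: [3.141, -0.0, -1.57]
force: [-0.7, 0.2, -1.5]
width: 0.0005
```

```bash
python3 look.py 14
```

```text
16.0 [ 0.604  -0.1158  0.1072] [-0.6948  0.1943 -1.4834]
```

View pics/sc_14.png

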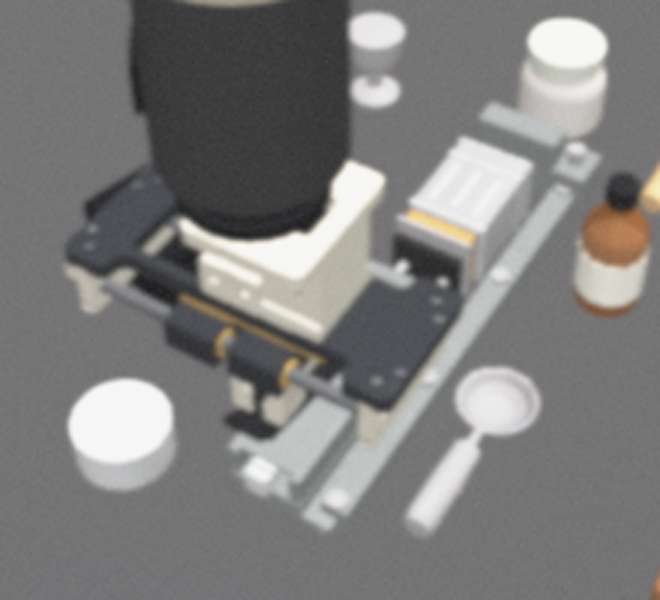

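Request:
move_arm --rows '[{"delta_pos":[0,0,-1.2],"delta_rot":[0,0,0],"hand":0},{"delta_pos":[0,0,-1.3],"delta_rot":[0,0,0],"hand":0},{"delta_pos":[0,0,-1],"delta_rot":[0,0,0],"hand":0},{"delta_pos":[0,0,0],"delta_rot":[0,0,0],"hand":0},{"delta_pos":[0,0,0],"delta_rot":[0,0,0],"hand":0},{"delta_pos":[0,0,1.2],"delta_rot":[0,0,0],"hand":0},{"delta_pos":[0,0,1.3],"delta_rot":[0,0,0],"hand":0},{"delta_pos":[0,0,1],"delta_rot":[0,0,0],"hand":0},{"delta_pos":[0,0,0],"delta_rot":[0,0,0],"hand":0},{"delta_pos":[0,0,0],"delta_rot":[0,0,0],"hand":0}]'

```text
t: 17.05
eef_pos: [0.604, -0.1156, 0.1079]
ee_rot: [-3.141, 0.0, -1.57]
force: [1.1, 0.3, 0.3]
width: 0.0004
```

```bash
python3 look.py 15
```

```text
17.05 [ 0.604  -0.1156  0.1079] [1.0672 0.2809 0.3446]
```

View pics/sc_15.png

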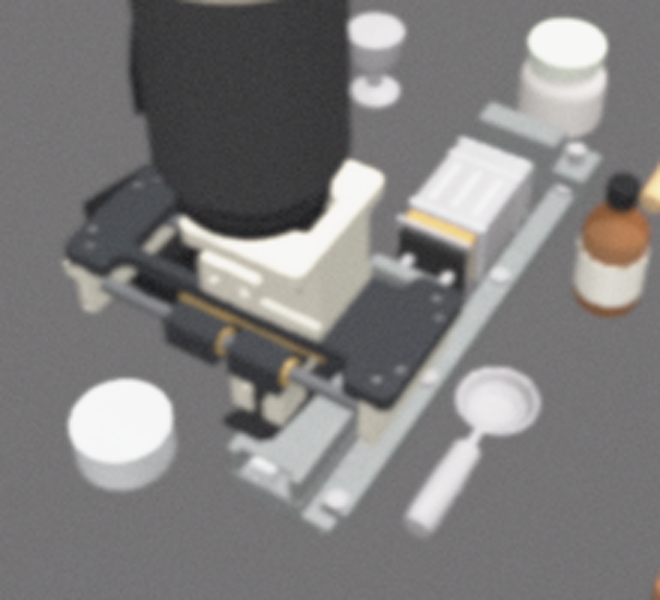

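Request:
move_arm --rows '[{"delta_pos":[0,0,-1.2],"delta_rot":[0,0,0],"hand":0},{"delta_pos":[0,0,-1.3],"delta_rot":[0,0,0],"hand":0},{"delta_pos":[0,0,-1.1],"delta_rot":[0,0,0],"hand":0},{"delta_pos":[0,0,0],"delta_rot":[0,0,0],"hand":0},{"delta_pos":[0,0,0],"delta_rot":[0,0,0],"hand":0},{"delta_pos":[0,0,1.2],"delta_rot":[0,0,0],"hand":0},{"delta_pos":[0,0,1.3],"delta_rot":[0,0,0],"hand":0},{"delta_pos":[0,0,1.1],"delta_rot":[0,0,0],"hand":0},{"delta_pos":[0,0,0],"delta_rot":[0,0,0],"hand":0},{"delta_pos":[0,0,0],"delta_rot":[0,0,0],"hand":0}]'

```text
t: 18.1
eef_pos: [0.6039, -0.1156, 0.1077]
ee_rot: [3.141, 0.0, -1.57]
force: [0.6, 0.0, -0.1]
width: 0.0002
```

```bash
python3 look.py 16
```

```text
18.1 [ 0.6039 -0.1156  0.1077] [ 0.6018  0.0432 -0.1075]
```

Request:
move_arm --rows '[{"delta_pos":[0,0,-1.2],"delta_rot":[0,0,0],"hand":0},{"delta_pos":[0,0,-1.3],"delta_rot":[0,0,0],"hand":0},{"delta_pos":[0,0,-1.1],"delta_rot":[0,0,0],"hand":0},{"delta_pos":[0,0,0],"delta_rot":[0,0,0],"hand":0},{"delta_pos":[0,0,0],"delta_rot":[0,0,0],"hand":0},{"delta_pos":[0,0,1.2],"delta_rot":[0,0,0],"hand":0},{"delta_pos":[0,0,1.3],"delta_rot":[0,0,0],"hand":0},{"delta_pos":[0,0,1.1],"delta_rot":[0,0,0],"hand":0},{"delta_pos":[0,0,0],"delta_rot":[0,0,0],"hand":0},{"delta_pos":[0,0,0],"delta_rot":[0,0,0],"hand":0}]'

```text
t: 19.15
eef_pos: [0.6039, -0.1156, 0.1077]
ee_rot: [3.141, 0.0, -1.57]
force: [-0.2, 0.3, -0.4]
width: -0.0001
```

```bash
python3 look.py 17
```

```text
19.15 [ 0.6039 -0.1156  0.1077] [-0.2157  0.3002 -0.4172]
```

View pics/sc_16.png

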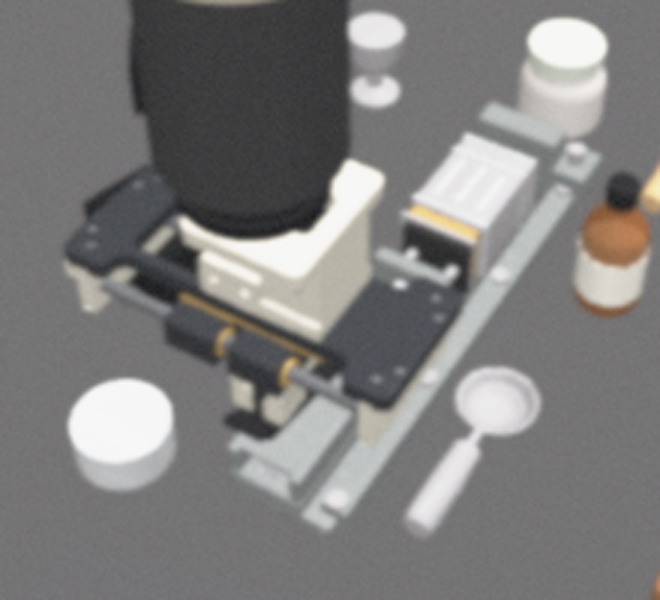

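View pics/sc_17.png

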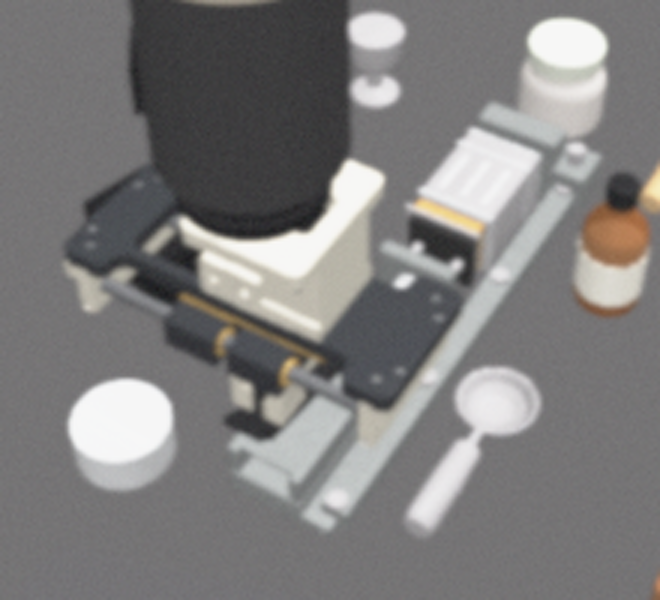

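Request:
move_arm --rows '[{"delta_pos":[0,0,-1.2],"delta_rot":[0,0,0],"hand":0},{"delta_pos":[0,0,-1.3],"delta_rot":[0,0,0],"hand":0},{"delta_pos":[0,0,-1.1],"delta_rot":[0,0,0],"hand":0},{"delta_pos":[0,0,0],"delta_rot":[0,0,0],"hand":0},{"delta_pos":[0,0,0],"delta_rot":[0,0,0],"hand":0},{"delta_pos":[0,0,1.2],"delta_rot":[0,0,0],"hand":0},{"delta_pos":[0,0,1.3],"delta_rot":[0,0,0],"hand":0},{"delta_pos":[0,0,1.1],"delta_rot":[0,0,0],"hand":0},{"delta_pos":[0,0,0],"delta_rot":[0,0,0],"hand":0},{"delta_pos":[0,0,0],"delta_rot":[0,0,0],"hand":0}]'

```text
t: 20.2
eef_pos: [0.6039, -0.1156, 0.1077]
ee_rot: [3.141, 0.0, -1.57]
force: [-0.1, 0.1, -0.2]
width: 0.0002
```

```bash
python3 look.py 18
```

```text
20.2 [ 0.6039 -0.1156  0.1077] [-0.0719  0.1365 -0.155 ]
```

Request:
move_arm --rows '[{"delta_pos":[0,0,-1.2],"delta_rot":[0,0,0],"hand":0},{"delta_pos":[0,0,-1.3],"delta_rot":[0,0,0],"hand":0},{"delta_pos":[0,0,-1.1],"delta_rot":[0,0,0],"hand":0},{"delta_pos":[0,0,0],"delta_rot":[0,0,0],"hand":0},{"delta_pos":[0,0,0],"delta_rot":[0,0,0],"hand":0},{"delta_pos":[0,0,1.2],"delta_rot":[0,0,0],"hand":0},{"delta_pos":[0,0,1.3],"delta_rot":[0,0,0],"hand":0},{"delta_pos":[0,0,1.1],"delta_rot":[0,0,0],"hand":0},{"delta_pos":[0,0,0],"delta_rot":[0,0,0],"hand":0},{"delta_pos":[0,0,0],"delta_rot":[0,0,0],"hand":0}]'

```text
t: 21.25
eef_pos: [0.6039, -0.1156, 0.1076]
ee_rot: [3.141, 0.0, -1.57]
force: [0.5, -0.9, -0.5]
width: 0.0005
```

```bash
python3 look.py 19
```

```text
21.25 [ 0.6039 -0.1156  0.1076] [ 0.498  -0.8936 -0.4589]
```

View pics/sc_18.png

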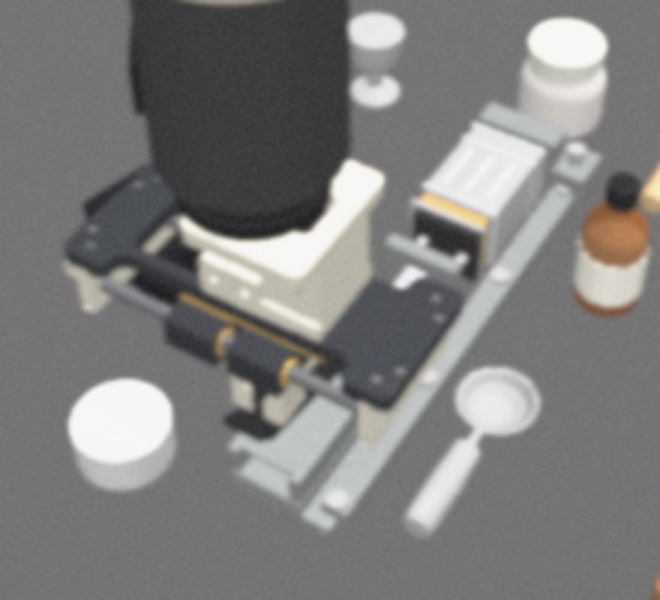

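View pics/sc_19.png

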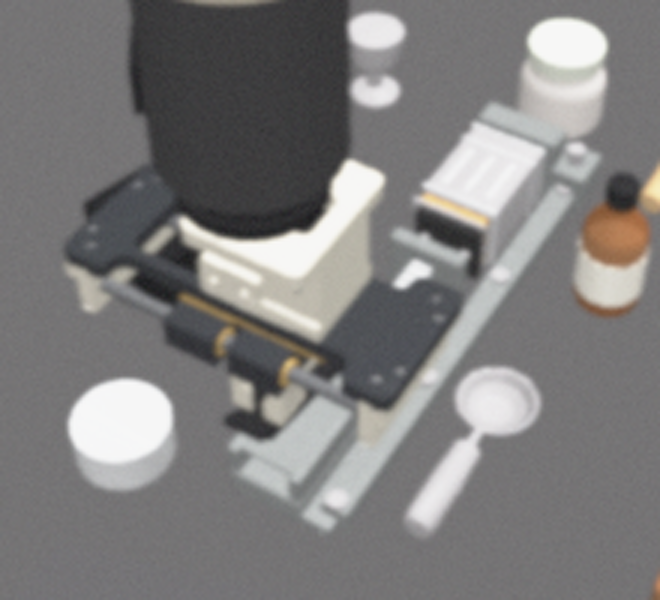

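Request:
move_arm --rows '[{"delta_pos":[0,0,-1.2],"delta_rot":[0,0,0],"hand":0},{"delta_pos":[0,0,-1.3],"delta_rot":[0,0,0],"hand":0},{"delta_pos":[0,0,-1.1],"delta_rot":[0,0,0],"hand":0},{"delta_pos":[0,0,0],"delta_rot":[0,0,0],"hand":0},{"delta_pos":[0,0,0],"delta_rot":[0,0,0],"hand":0},{"delta_pos":[0,0,1.2],"delta_rot":[0,0,0],"hand":0},{"delta_pos":[0,0,1.3],"delta_rot":[0,0,0],"hand":0},{"delta_pos":[0,0,1.1],"delta_rot":[0,0,0],"hand":0},{"delta_pos":[0,0,0],"delta_rot":[0,0,0],"hand":0},{"delta_pos":[0,0,0],"delta_rot":[0,0,0],"hand":0}]'

```text
t: 22.3
eef_pos: [0.6039, -0.1156, 0.1076]
ee_rot: [3.141, 0.0, -1.57]
force: [0.6, 0.2, -0.5]
width: 0.0004
```

```bash
sed -i 's/a\[180:380,200:420\],None,fx=3,fy=3/a[200:300,310:420],None,fx=6,fy=6/' look.py; python3 look.py 20
```

```text
22.3 [ 0.6039 -0.1156  0.1076] [ 0.5954  0.1702 -0.4613]
```

View pics/sc_20.png

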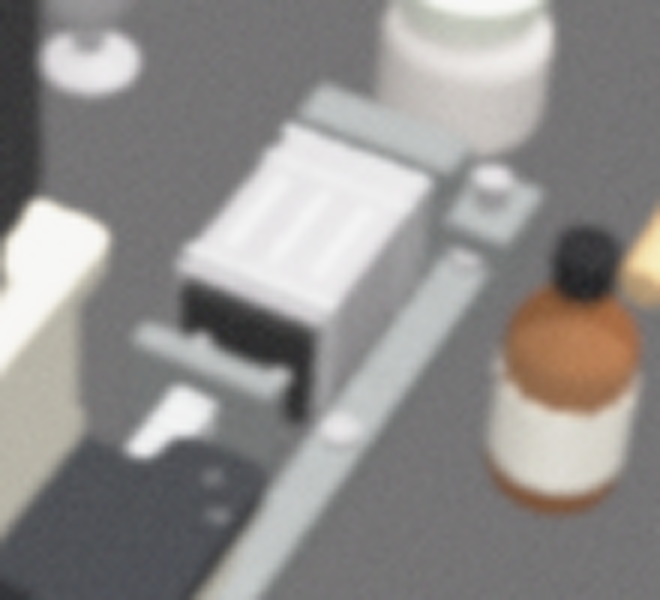

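Request:
move_arm --rows '[{"delta_pos":[0,1,3],"delta_rot":[0,0,0],"hand":0},{"delta_pos":[0,2.5,2],"delta_rot":[0,0,0],"hand":0},{"delta_pos":[0,3.5,0.5],"delta_rot":[0,0,0],"hand":0},{"delta_pos":[0,4,0],"delta_rot":[0,0,0],"hand":0},{"delta_pos":[0,4,0],"delta_rot":[0,0,0],"hand":0},{"delta_pos":[0,4,0],"delta_rot":[0,0,0],"hand":0},{"delta_pos":[0,3,0],"delta_rot":[0,0,0],"hand":0},{"delta_pos":[0,1.5,0],"delta_rot":[0,0,0],"hand":0},{"delta_pos":[0,0,0],"delta_rot":[0,0,0],"hand":0},{"delta_pos":[0,0,0],"delta_rot":[0,0,0],"hand":0}]'

```text
t: 23.35
eef_pos: [0.6039, 0.1189, 0.1621]
ee_rot: [3.14, -0.001, -1.57]
force: [-0.7, -0.2, 0.8]
width: 0.0003
```

Run:
```python
from h import *
s=get_state();print(s['t'],s['eef_pos'],s['qd']);np.save("s21.npy",s,allow_pickle=True);a=grab_frame("wrist");cv2.imwrite("pics/w21.png",a)
cv2.imwrite("pics/w21c.png",cv2.resize(a[60:280,220:420],None,fx=3,fy=2.7,interpolation=cv2.INTER_CUBIC))
```

```text
23.35 [0.6039 0.1189 0.1621] [-0.0179 -0.0052 -0.0027  0.0012  0.0002  0.0015]
```

View pics/w21.png

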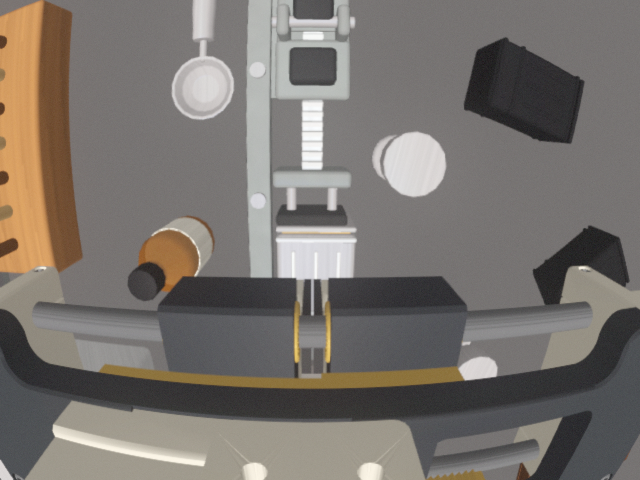

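View pics/w21c.png

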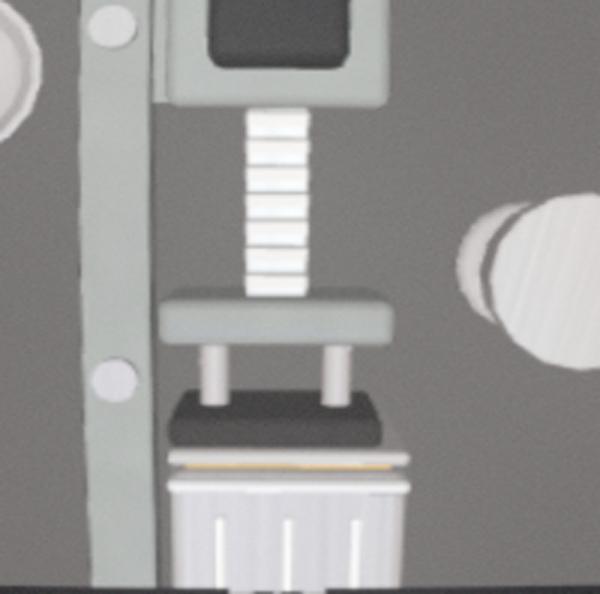

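Request:
move_arm --rows '[{"delta_pos":[0,-1.5,0],"delta_rot":[0,0,0],"hand":0},{"delta_pos":[0,-3,0],"delta_rot":[0,0,0],"hand":0},{"delta_pos":[0,-4,0],"delta_rot":[0,0,0],"hand":0},{"delta_pos":[0,-4,0],"delta_rot":[0,0,0],"hand":0},{"delta_pos":[0,-4,0],"delta_rot":[0,0,0],"hand":0},{"delta_pos":[0,-3.5,-0.4],"delta_rot":[0,0,0],"hand":0},{"delta_pos":[0,-2.4,-1.5],"delta_rot":[0,0,0],"hand":0},{"delta_pos":[0,-1.1,-2],"delta_rot":[0,0,0],"hand":0},{"delta_pos":[0,0,-1.5],"delta_rot":[0,0,0],"hand":0},{"delta_pos":[0,0,0],"delta_rot":[0,0,0],"hand":0}]'

```text
t: 24.4
eef_pos: [0.6025, -0.1182, 0.107]
ee_rot: [3.138, -0.0, -1.573]
force: [-1.5, 0.7, 2.2]
width: 0.0004
```

Request:
move_arm --rows '[{"delta_pos":[0,0,-1.2],"delta_rot":[0,0,0],"hand":0},{"delta_pos":[0,0,-1.3],"delta_rot":[0,0,0],"hand":0},{"delta_pos":[0,0,-1.1],"delta_rot":[0,0,0],"hand":0},{"delta_pos":[0,0,0],"delta_rot":[0,0,0],"hand":0},{"delta_pos":[0,0,0],"delta_rot":[0,0,0],"hand":0},{"delta_pos":[0,0,1.2],"delta_rot":[0,0,0],"hand":0},{"delta_pos":[0,0,1.3],"delta_rot":[0,0,0],"hand":0},{"delta_pos":[0,0,1.1],"delta_rot":[0,0,0],"hand":0},{"delta_pos":[0,0,0],"delta_rot":[0,0,0],"hand":0},{"delta_pos":[0,0,0],"delta_rot":[0,0,0],"hand":0}]'

```text
t: 25.4
eef_pos: [0.6041, -0.1155, 0.109]
ee_rot: [-3.141, 0.0, -1.57]
force: [0.7, -1.0, -0.1]
width: 0.0005
```

```bash
python3 look.py 22
```

```text
25.4 [ 0.6041 -0.1155  0.109 ] [ 0.6999 -1.0325 -0.1331]
```

View pics/sc_22.png

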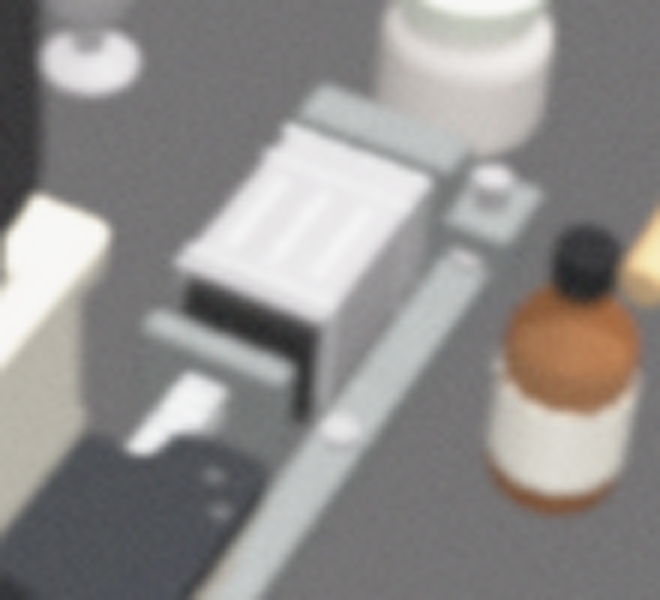

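Request:
move_arm --rows '[{"delta_pos":[0,1,3],"delta_rot":[0,0,0],"hand":0},{"delta_pos":[0,2.5,2],"delta_rot":[0,0,0],"hand":0},{"delta_pos":[0,3.5,0.3],"delta_rot":[0,0,0],"hand":0},{"delta_pos":[0,4,0],"delta_rot":[0,0,0],"hand":0},{"delta_pos":[0,4,0],"delta_rot":[0,0,0],"hand":0},{"delta_pos":[0,4,0],"delta_rot":[0,0,0],"hand":0},{"delta_pos":[0,3,0],"delta_rot":[0,0,0],"hand":0},{"delta_pos":[0,1.5,0],"delta_rot":[0,0,0],"hand":0},{"delta_pos":[0,0,0],"delta_rot":[0,0,0],"hand":0},{"delta_pos":[0,0,0],"delta_rot":[0,0,0],"hand":0}]'

```text
t: 26.45
eef_pos: [0.6039, 0.1189, 0.1611]
ee_rot: [3.14, -0.001, -1.57]
force: [-0.3, 0.3, 0.7]
width: 0.0006
```

Run:
```python
from h import *
s=get_state();print(s['t'],s['eef_pos'],s['qd']);np.save("s23.npy",s,allow_pickle=True);a=grab_frame("wrist");cv2.imwrite("pics/w23.png",a)
cv2.imwrite("pics/w23c.png",cv2.resize(a[60:280,220:420],None,fx=3,fy=2.7,interpolation=cv2.INTER_CUBIC))
```

```text
26.45 [0.6039 0.1189 0.1611] [-0.0192 -0.0079 -0.0022 -0.0001  0.0012  0.0019]
```

View pics/w23c.png

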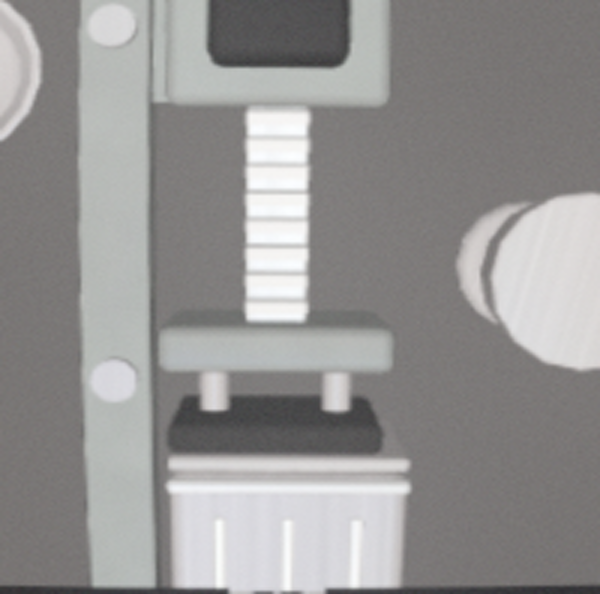

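Run:
```python
from h import *
s=np.load("s21.npy",allow_pickle=True).item()
for u,v in [(313,85),(313,48),(291,70),(336,70)]: print(on(.064,*ray_wrist(s,u,v)))
```

```text
[0.6029 0.0134 0.064 ]
[ 0.603  -0.0108  0.064 ]
[0.6166 0.0036 0.064 ]
[0.5887 0.0035 0.064 ]
```

View pics/w23.png

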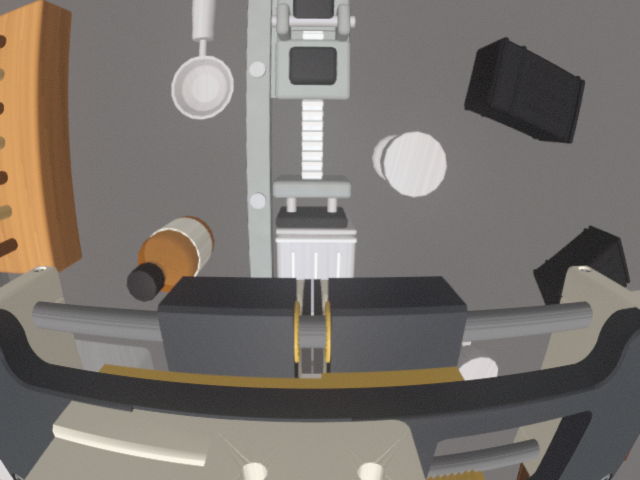

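Request:
move_arm --rows '[{"delta_pos":[0,-1,0],"delta_rot":[0,0,0],"hand":0},{"delta_pos":[0,-2,0],"delta_rot":[0,0,0],"hand":0},{"delta_pos":[0,-2.5,0],"delta_rot":[0,0,0],"hand":0},{"delta_pos":[0,-2.5,0],"delta_rot":[0,0,0],"hand":0},{"delta_pos":[0,-2,-0.6],"delta_rot":[0,0,0],"hand":0},{"delta_pos":[-0.1,-1.2,-1.2],"delta_rot":[0,0,0],"hand":0},{"delta_pos":[0,-0.7,-1.5],"delta_rot":[0,0,0],"hand":0},{"delta_pos":[0,0,-1.5],"delta_rot":[0,0,0],"hand":0},{"delta_pos":[0,0,-1.2],"delta_rot":[0,0,0],"hand":0},{"delta_pos":[0,0,0],"delta_rot":[0,0,0],"hand":0}]'

```text
t: 27.5
eef_pos: [0.6019, -0.0005, 0.0995]
ee_rot: [3.138, -0.001, -1.571]
force: [0.1, 0.4, -0.7]
width: 0.0005
```

Run:
```python
from h import *
s=get_state();print(s['t'],s['eef_pos'],s['force'])
```

```text
27.5 [ 0.6019 -0.0005  0.0995] [ 0.0879  0.422  -0.6503]
```

Request:
move_arm --rows '[{"delta_pos":[0,0,-0.7],"delta_rot":[0,0,0],"hand":0},{"delta_pos":[0,0,-0.6],"delta_rot":[0,0,0],"hand":0},{"delta_pos":[0,0,-0.4],"delta_rot":[0,0,0],"hand":0},{"delta_pos":[0,0,-0.25],"delta_rot":[0,0,0],"hand":0},{"delta_pos":[0,0,-0.2],"delta_rot":[0,0,0],"hand":0},{"delta_pos":[0,0,0],"delta_rot":[0,0,0],"hand":0},{"delta_pos":[0,0,0],"delta_rot":[0,0,0],"hand":0},{"delta_pos":[0,0,0],"delta_rot":[0,0,0],"hand":0},{"delta_pos":[0,0,0],"delta_rot":[0,0,0],"hand":0},{"delta_pos":[0,0,0],"delta_rot":[0,0,0],"hand":0}]'

```text
t: 28.5
eef_pos: [0.6035, 0.0006, 0.0812]
ee_rot: [-3.141, 0.0, -1.569]
force: [-3.1, 1.2, 6.2]
width: 0.0002
```

```bash
python3 look.py 24
```

```text
28.5 [0.6035 0.0006 0.0812] [-3.0885  1.2104  6.2154]
```

View pics/sc_24.png

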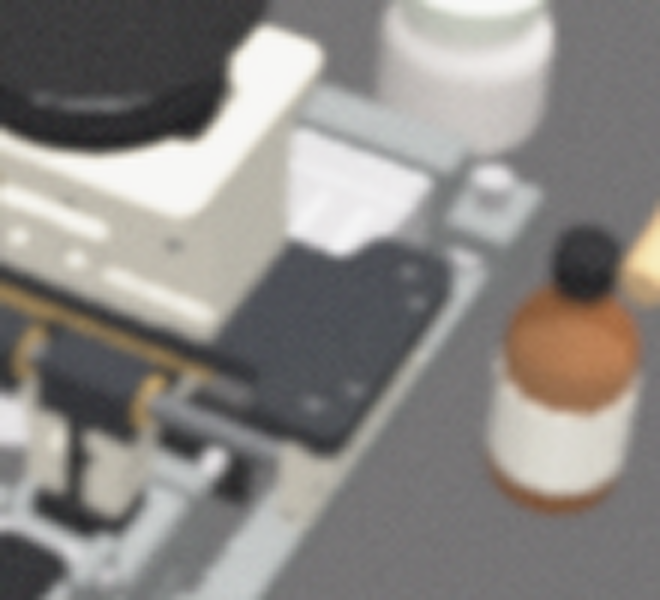

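Request:
move_arm --rows '[{"delta_pos":[0,0,-0.1],"delta_rot":[0,0,0],"hand":0},{"delta_pos":[0,0,-0.1],"delta_rot":[0,0,0],"hand":0},{"delta_pos":[0,0,0],"delta_rot":[0,0,0],"hand":0},{"delta_pos":[0,0,0],"delta_rot":[0,0,0],"hand":0},{"delta_pos":[0,0,0],"delta_rot":[0,0,0],"hand":0},{"delta_pos":[0,0,0],"delta_rot":[0,0,0],"hand":0},{"delta_pos":[0,0,0],"delta_rot":[0,0,0],"hand":0},{"delta_pos":[0,0,0],"delta_rot":[0,0,0],"hand":0},{"delta_pos":[0,0,0],"delta_rot":[0,0,0],"hand":0},{"delta_pos":[0,0,0],"delta_rot":[0,0,0],"hand":0}]'

```text
t: 29.55
eef_pos: [0.6035, 0.0005, 0.0798]
ee_rot: [-3.14, 0.0, -1.569]
force: [-4.3, 1.2, 10.8]
width: 0.0004
```

```bash
python3 look.py 25
```

```text
29.55 [0.6035 0.0005 0.0798] [-4.3214  1.1625 10.7781]
```

Request:
move_arm --rows '[{"delta_pos":[0,0,0],"delta_rot":[0,0,0],"hand":0},{"delta_pos":[0,0,0],"delta_rot":[0,0,0],"hand":0},{"delta_pos":[0,0,0],"delta_rot":[0,0,0],"hand":0},{"delta_pos":[0,0,0],"delta_rot":[0,0,0],"hand":0},{"delta_pos":[0,0,0],"delta_rot":[0,0,0],"hand":0},{"delta_pos":[0,0,1],"delta_rot":[0,0,0],"hand":0},{"delta_pos":[0,0,2],"delta_rot":[0,0,0],"hand":0},{"delta_pos":[0,0,2],"delta_rot":[0,0,0],"hand":0},{"delta_pos":[0,1,2],"delta_rot":[0,0,0],"hand":0},{"delta_pos":[0,2,1.5],"delta_rot":[0,0,0],"hand":0}]'

```text
t: 30.6
eef_pos: [0.6036, 0.0299, 0.1649]
ee_rot: [-3.14, 0.0, -1.571]
force: [0.3, 0.3, 0.7]
width: 0.0004
```

Request:
move_arm --rows '[{"delta_pos":[0,2,0],"delta_rot":[0,0,0],"hand":0},{"delta_pos":[0,2.5,0],"delta_rot":[0,0,0],"hand":0},{"delta_pos":[0,2.5,0],"delta_rot":[0,0,0],"hand":0},{"delta_pos":[0,1.5,0],"delta_rot":[0,0,0],"hand":0},{"delta_pos":[0,0.5,0],"delta_rot":[0,0,0],"hand":0},{"delta_pos":[0,0,0],"delta_rot":[0,0,0],"hand":0},{"delta_pos":[0,0,0],"delta_rot":[0,0,0],"hand":0},{"delta_pos":[0,0,0],"delta_rot":[0,0,0],"hand":0},{"delta_pos":[0,0,0],"delta_rot":[0,0,0],"hand":0},{"delta_pos":[0,0,0],"delta_rot":[0,0,0],"hand":0}]'

```text
t: 31.6
eef_pos: [0.6033, 0.1197, 0.1633]
ee_rot: [3.142, -0.0, -1.571]
force: [-1.3, 0.5, -0.3]
width: 0.0005
```

Run:
```python
from h import *
s=get_state();print(s['t'],s['eef_pos'],s['qd']);np.save("s26.npy",s,allow_pickle=True);a=grab_frame("wrist");cv2.imwrite("pics/w26.png",a)
cv2.imwrite("pics/sc26.png",grab_frame("scene"))
```

```text
31.6 [0.6033 0.1197 0.1633] [ 0.0034  0.0005  0.0006 -0.0004  0.0007 -0.0004]
```

View pics/w26.png

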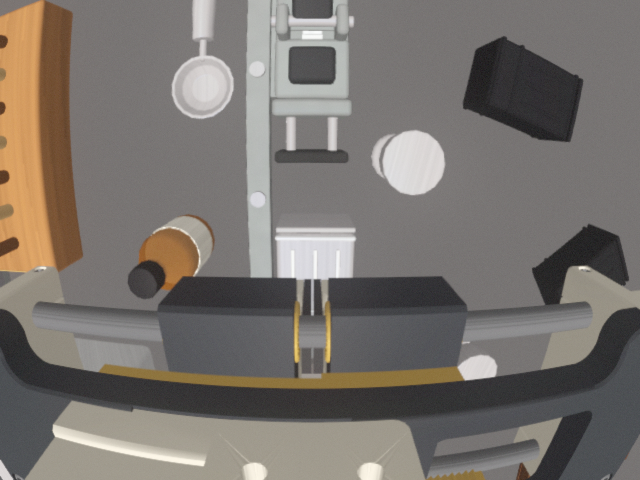

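View pics/sc26.png

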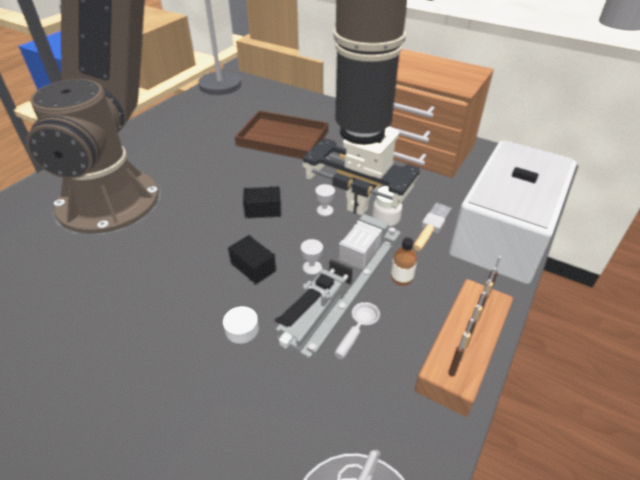

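Run:
```python
from h import *
s=np.load("s26.npy",allow_pickle=True).item()
print("pad",on(.048,*ray_wrist(s,312,159)),"base rim",on(.049,*ray_wrist(s,315,229)),"shell rim",on(.05,*ray_wrist(s,315,237)))
a=cv2.imread("pics/scene0.png").astype(int);b=cv2.imread("pics/sc26.png").astype(int)
d=(np.abs(a-b).max(2)>40).astype(np.uint8)
n,_,st,_=cv2.connectedComponentsWithStats(cv2.morphologyEx(d,cv2.MORPH_OPEN,np.ones((3,3),np.uint8)))
print(st[1:])
w=cv2.imread("pics/w26.png");cv2.imwrite("pics/w26c.png",cv2.resize(w[60:280,220:420],None,fx=3,fy=2.7,interpolation=cv2.INTER_CUBIC))
```

```text
pad [0.603  0.0623 0.048 ] base rim [0.6009 0.1107 0.049 ] shell rim [0.6009 0.1162 0.05  ]
[[   0    0   50  131 3792]
 [  32    0   32   72 1245]
 [  86    0   59  120 5522]
 [ 297    0  110   44 2983]
 [ 336    0   19    5   74]
 [ 356   10    3    3    9]
 [ 300   15    3    3    9]
 [ 322   36    3    6   18]
 [ 334   37   69  140 6993]
 [  79  120    6    5   24]
 [  88  125    9   11   60]
 [ 102  125   31   47  444]
 [  31  136   53   43  709]
 [ 106  140    6    7   34]
 [ 310  146   94   56  751]
 [ 303  163   11   16  101]
 [ 315  165    7    5   29]
 [ 410  175    5    5   19]
 [ 333  177   16   13  151]
 [ 353  178    3    3    9]
 [ 352  184   16   12  144]
 [ 372  184    3    3    9]
 [ 347  191    7   20  117]
 [ 357  196   10   19  148]
 [ 294  206   32   33  799]
 [ 340  221   42   35  844]]
```

View pics/w26c.png

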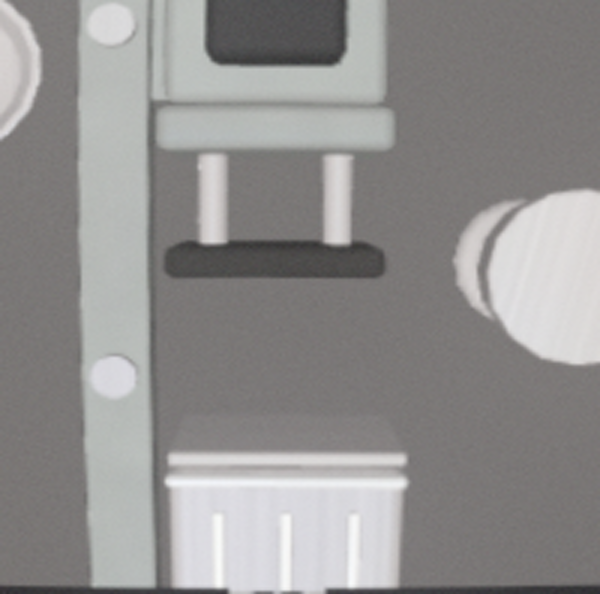

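```bash
python3 -c "
from station import *
print(job_done())"
```

```text
the job is handed in; nothing more can be done
None
```

The caddy's base now looks fully home. The caddy lies on its side between the open jaws, and I handed the job in at about 31.7 s of the 61 s allowed.

**What I did**
- I gripped the silver caddy from above and set it down in the throat about 8 mm towards the robot, so the gripper cleared the amber bottle. I then nudged its shell sideways with the closed fingers until it was centred on the push line.
- I pumped the trigger 8 times. After stroke 7 a thin brass line still showed. After stroke 8 it was gone: the jaw had moved about 7 mm but the base only about 2 mm. By estimate the pad was pressed in about 12 mm, against the 23 mm that dents the silver.
- I pressed the release key with about 11 N and held it for over a second, then withdrew upwards.

**Last checks**
- **Base:** no brass is visible in the gap.
- **Jaw:** it is fully back, with the pad face at y = 0.062 m, the same as at the start.
- **Bystanders:** comparing scene views from before and after shows changes only at the robot and the caddy. The brush and the jar were partly hidden or close to the arm in the last views, so they were checked less closely.
- **Robot:** the gripper is clear of everything.

Position readings from the top and wrist cameras disagreed by 2–4 mm in places, so I judged the base by the vanished brass gap and the relative motion. One mismatch remains: my measured throat of 128–131 mm implied less pad compression than I saw. The readings were too coarse to settle it.

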